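# Strip a dosing head's nozzle block for washing

## Task

Strip the chocolate dosing head for washing: first tighten the stand's T-handle clamp until it holds the nozzle block firmly, then give every dosing nozzle in the block its turn counter-clockwise past the click to the stop, lift it out and put it in the steel wash pan, with the block staying clamped and in its place. When all nozzles are in the pan, slacken the clamp until the pad is clear of the block, and leave the block on the stand and the other things alone.

Things in the scene. Friction and masses are not known exactly. Their poses are not given: they have to be found in the camera images.
- nozzle_block: aluminium nozzle block, upside down on a stand: bar 256 mm long (own x -120 to +136), 60 wide (own y), loose, 0.75 kg, with 2 mm play between low strips (top 22 mm above the table). Origin: underside, on its middle line; z up. Underside 12 mm above the table, top face 34 mm higher; the +x end (own x over 86) is a ledge only 22 mm high, for the clamp
- ledge_top (a point): spot on top of the ledge right under the clamp's pad: own x +118 mm, y 0 of the block, 34 mm above the table. Axes as the block's
- clamp_pad: rubber-faced pad, 24 mm across, at the foot of the clamp's upright spindle; origin: centre of its lower face. It starts 2 to 5 mm clear of the ledge. A stiff spring (40 N/mm) backs it: once it touches the block the handle turns harder and harder for about 1 rad (to 50 or 60 N on the block), then comes to a firm stop
- t_handle (a point): T-handle on top of the clamp's spindle, about 100 mm above the table: level steel bar 60 mm long (own x), 11 thick (own y), 14 high; this is its middle, on the spindle's axis. Clockwise from above lowers it and the pad 1.5 mm per radian, counter-clockwise raises them. Drag 0.12 N m; it stays where left. 20 mm below its middle lies the clamp arm, 32 mm wide, running to a post off the block's +x end
- wash_pan: open steel food pan, 176 mm (own x) by 162 (own y), 60 high; inside 162 by 148 mm, floor 3 mm thick; loose, 0.7 kg. Origin: centre of its underside; z up
- wings_1 (a point): dosing nozzle 1 (may be absent), steel, 70 g, 64 mm. This point, on its axis, is the middle of its wings: bar 38 mm long (own x), 12 thick (own y), 20 high; own z points to the spout. Above: spout 11 mm thick, to 32 mm above this point. Below: 38 mm flange (10 to 14 mm below), then 18 mm shank to 32 mm below; two lugs along own x (34 mm over tips). Seated, this point is 14 mm above the block's top
- wings_2 (a point): dosing nozzle 2 (may be absent), same as nozzle 1 and standing in socket 2: middle of its wings, same axes
- wings_3 (a point): dosing nozzle 3 (may be absent), same as nozzle 1 and standing in socket 3: middle of its wings, same axes
- wings_4 (a point): dosing nozzle 4 (may be absent), same as nozzle 1 and standing in socket 4: middle of its wings, same axes
- socket_1 (a point): bayonet socket 1 in the top face, its mouth at own x -92 mm of the block; axes as the block's. A locked nozzle's wings (own x) stand 70 degrees clockwise of the block's x, seen from above. Turned counter-clockwise it passes a spring click after 15 to 50 degrees (up to 0.4 N m) and meets a stop with wings along the block, 0 to 4 degrees past its x; there (within 5) it lifts out, clear after 25 mm
- socket_2 (a point): bayonet socket 2, same as socket 1, at own x -42 mm of the block; sockets are 50 mm apart, so fingers have about 35 mm beside the wings of each nozzle
- socket_3 (a point): bayonet socket 3, same as socket 1, at own x 8 mm of the block
- socket_4 (a point): bayonet socket 4, same as socket 1, at own x 58 mm of the block; its axis is 42 mm from the clamp's arm (arm top 78 mm above the table)
- pastry_brush: scrubbing brush 85x30x55 mm with a bow handle, a bystander; origin under its centre
- small_bowl: small steel bowl of chips, 117 mm across, 45 mm high, a bystander; origin under its centre
There are look-alikes about, which are no part of the job. Leave any red look-alike of the part that bears wings_2 alone. What is shaped like the part that bears wings_3 but blue is not meant.

How it is judged:
By the outcome, as a careful person would: the job done as asked, in the order asked, and still so for the second after the job is handed in, with the robot touching nothing.
Of dosing_nozzle_1, dosing_nozzle_2, dosing_nozzle_3, dosing_nozzle_4 only 2 to 4 are there at a start; the rules pass over those that are not, and their reading is None.
At some moment in a run one of wash_pan may be knocked a few centimetres aside while the robot is not near it.
Once in a run the grip may slacken for a moment while it holds something.
It also fails if it takes over 210 s, if anything falls off the work surface, if the arm or the gripper's body presses on something with over 40 N, if the wrist force passes 120 N, or if a joint passes its speed limit or range.

## Robot

A 6-joint arm with a two-finger parallel gripper is mounted at the origin on a cart in front of the work surface, level with it; the furniture and walls round the work are solid. World frame = base frame: x ahead of the robot, y to its left, z up, the work surface at z = 0. Lengths are in m, angles in rad, forces in N, time in s.
With the tool pointing down it reaches from about 0.25 to 0.775 m from the base axis. Payload 4 kg.
Tool frame: the origin (TCP) lies midway between the tips of the shut fingers; the grasp point (between the pads) lies 19 mm behind it; y points along the fingers, x is the direction in which the jaws open and shut, and the axes are right-handed (so a half turn about y gives the same grasp; the last joint's range is limited). The gripper opens to 94 mm and grips with 3 to 60 N. Pads are 16 mm wide; open, the fingers measure 119 mm over their backs; the gripper's body (75 mm by 177 mm) begins 78 mm behind the grasp point.
Start: joints at [-1.383, 0.087, 1.371, -0, 1.684, -0.103], TCP at [0.158, -0.527, 0.206] pointing down, gripper open.
Joint ranges: [-3.1, 3.1], [-0.76, 2.03], [0.27, 2.55], [-1.08, 4.22], [0.17, 2.65], [-2.57, 2.57]. Speed limits (rad/s): [2.79, 2.79, 3.14, 3.14, 3.14, 3.14].

## Interface

Orientations are given as [roll, pitch, yaw] about the fixed x, y, z axes, in that order (R = Rz(yaw) Ry(pitch) Rx(roll)).
In Python, from bench import robot, snapshot, camera_info, ticket gives the robot as it stands.
- The arm moves only by the shell command python3 -m creep 'ROWS'. ROWS is JSON, a list of rows, each an object with "slide": the shift along the tool's x, y, z in mm, a list of three; "roll": the turn about the tool's y in degrees; "grip": the closure, from 0 (fully open) to 1 (shut). In form: [{"slide": [x, y, z], "roll": roll, "grip": grip}, ...]. A call has 1 to 20 rows; each row is the pose to reach, as a shift and turn from the pose commanded when the call began, along the tool's axes at that moment; what a row does not reach only later rows make up. A row lasts 1/12 s, in which the tool goes at most 41.7 mm and 7.16 degrees, less where a joint would pass 70% of its speed; a pose out of reach is approached as far as the arm can. A call with a gripper value outside its range is refused whole. The fingers move at their own pace and stop on an object; the grip force is fixed at half the most. Time passes only in rows, so rows that repeat a pose let the fingers close. It gives the time, the measured TCP pose, the force and the opening at its end, in the units of the state.
- robot.get_obs(): the state, without advancing time (a new reading comes with each control period).
- snapshot(name): name is "scene" or "top" or "wrist"; returns the picture (420x560x3 uint8, red, green, blue); there is no depth.
- camera_info(name): a dict with "fx", "fy", "cx", "cy" (pixels), "cam_to_world" (4x4, takes a point from camera to world coordinates). Camera axes: x right, y down, z forward; pixel columns grow to the right and rows downward; lengths in m; the calibration is good to about 2 mm. A picture is of the moment at which its call begins: read the wrist's pose just before it. camera_info takes no time and is no camera call; for the wrist camera it gives the pose at the moment of the call.
- ticket.close_job(): hands the job in, once; it reports no verdict.
The state is a dict: "time": time; "joint_positions": joint angles; "qvel": joint speeds; "joint_torque": joint torques, N m; "tool_pos": TCP position; "ee_rot": TCP orientation; "wrist_force": force on the tool from outside, world axes, zero at the start; "wrist_torque": the same for the moment, N m; "width": finger opening in m.
Only numpy, scipy, OpenCV 4.12 (cv2) and the standard library are available. Lean on these libraries where they do the work, as an engineer would, in place of code of your own. Each camera call takes 0.05 s, during which the arm holds its last target.

## Working session

There is one attempt and no reset: what is moved stays moved. The work goes in short steps, Python scripts to look and compute and a shell command to move; the robot and the scene stay as the last step left them, time stands still between calls to the robot, and variables do not carry over. Pictures are saved under pics/ and viewed, and the job is handed in when it is done.

```bash
ls; mkdir -p pics
python3 - <<'E'
from bench import robot, snapshot, camera_info
import cv2
print(robot.get_obs())
for n in("scene","top","wrist"):
    c=camera_info(n);print(n,c)
    cv2.imwrite(f"pics/{n}0.png",cv2.cvtColor(snapshot(n),cv2.COLOR_RGB2BGR))
E
```

```text
pics
{'time': 0.0, 'joint_positions': array([-1.38311413e+00,  8.79369886e-02,  1.37220824e+00, -2.84991708e-05,
        1.68354734e+00, -1.03088203e-01]), 'qvel': array([ 1.11529415e-03, -5.28629240e-04,  7.49740954e-04,  2.88457194e-04,
        7.02619354e-05,  1.05031477e-03]), 'joint_torque': array([-6.57071141e-04, -3.40181851e+01, -3.02430546e+01,  7.17043877e-02,
        3.30597558e-02, -1.57004915e-04]), 'tool_pos': array([ 0.1575747 , -0.52640315,  0.20433733]), 'ee_rot': array([-1.57060841,  0.00209169, -1.2800289 ]), 'wrist_force': array([-0.59683591,  0.29442872, -0.21524615]), 'wrist_torque': array([ 0.03896372, -0.00185764, -0.02437434]), 'width': 0.09357487703153955}
scene {'fx': 440.76056298475356, 'fy': 440.76056298475356, 'cx': 279.85370006600823, 'cy': 213.32809141883342, 'cam_to_world': array([[-0.77560064, -0.29137029,  0.55995268, -0.00181226],
       [-0.63111332,  0.34134566, -0.696548  ,  0.76992624],
       [ 0.01181598, -0.89363667, -0.44863558,  0.55239606],
       [ 0.        ,  0.        ,  0.        ,  1.        ]])}
top {'fx': 451.8859273594844, 'fy': 451.8859273594844, 'cx': 282.4670059135934, 'cy': 208.4558154391605, 'cam_to_world': array([[ 0.00995213, -0.991425  ,  0.13029742,  0.43686497],
       [-0.99985251, -0.00804237,  0.015175  ,  0.02524921],
       [-0.01399698, -0.13042923, -0.99135882,  1.08451257],
       [ 0.        ,  0.        ,  0.        ,  1.        ]])}
wrist {'fx': 325.8095398253539, 'fy': 325.8095398253539, 'cx': 281.47225465470416, 'cy': 213.87784158813764, 'cam_to_world': array([[ 0.28671937, -0.93223013, -0.22076906,  0.2219108 ],
       [-0.95801286, -0.27944347, -0.06420839, -0.50852321],
       [-0.00183548,  0.22990938, -0.97321031,  0.38368371],
       [ 0.        ,  0.        ,  0.        ,  1.        ]])}
```

View pics/scene0.png

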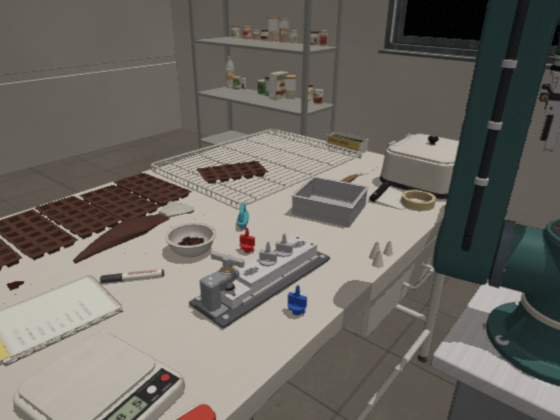

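View pics/top0.png

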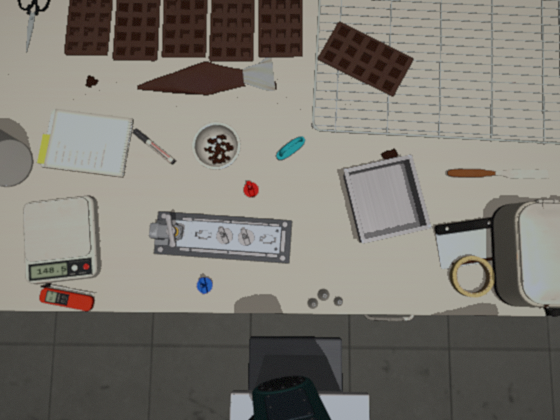

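View pics/wrist0.png

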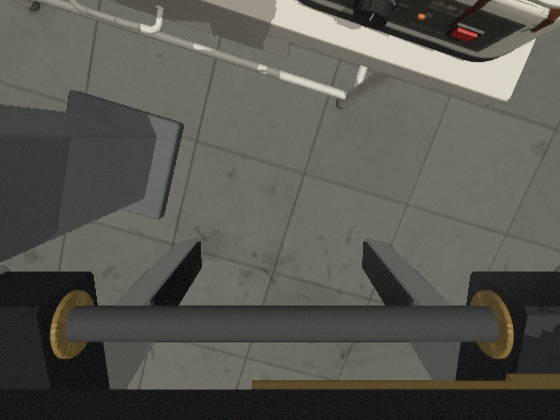

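The pictures show the block at about (222,237) in the top view, with the clamp at its left end (165,232) and the pan at (386,198). The red look-alike is at (251,189) and the blue one at (204,285). I'll take a closer crop next.

Run:
```python
import cv2
a=cv2.imread("pics/top0.png")[200:275,140:300]
cv2.imwrite("pics/topc.png",cv2.resize(a,None,fx=5,fy=5,interpolation=cv2.INTER_CUBIC))
a=cv2.imread("pics/scene0.png")[220:325,185:345]
cv2.imwrite("pics/scenec.png",cv2.resize(a,None,fx=5,fy=5,interpolation=cv2.INTER_CUBIC))
a=cv2.imread("pics/top0.png")[145:250,335:440]
cv2.imwrite("pics/panc.png",cv2.resize(a,None,fx=5,fy=5,interpolation=cv2.INTER_CUBIC))
```

```text
(no output)
```

View pics/topc.png

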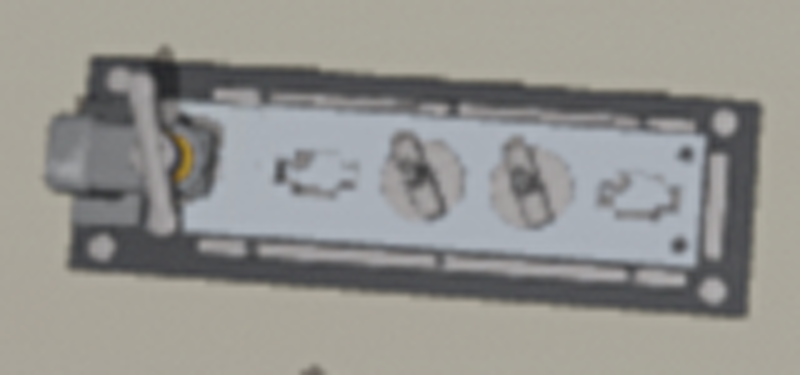

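View pics/scenec.png

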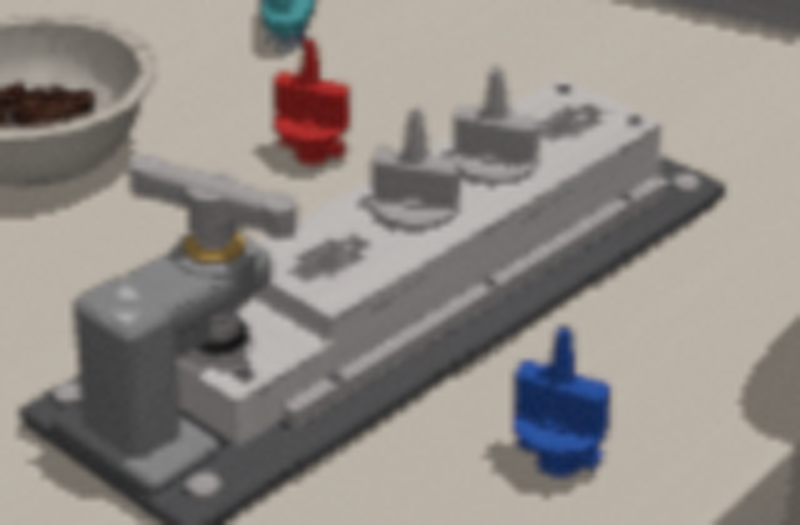

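View pics/panc.png

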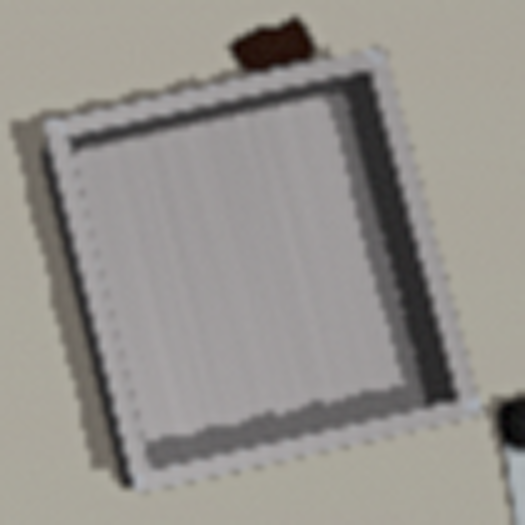

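```bash
cat > h.py <<'E'
import numpy as np, cv2
from bench import robot, snapshot, camera_info
from scipy.spatial.transform import Rotation as R
def ray(c,u,v,z):
    M=c["cam_to_world"];d=M[:3,:3]@np.array([(u-c["cx"])/c["fx"],(v-c["cy"])/c["fy"],1]);o=M[:3,3]
    return o+d*(z-o[2])/d[2]
def proj(c,p):
    M=c["cam_to_world"];q=M[:3,:3].T@(np.asarray(p)-M[:3,3]);return np.array([c["fx"]*q[0]/q[2]+c["cx"],c["fy"]*q[1]/q[2]+c["cy"]])
def st():
    o=robot.get_obs();Rm=R.from_euler('xyz',o["ee_rot"]).as_matrix()
    return o,np.array(o["tool_pos"]),Rm
def pic(n,f,crop=None,k=1):
    c=camera_info(n);im=cv2.cvtColor(snapshot(n),cv2.COLOR_RGB2BGR);cv2.imwrite(f"pics/{f}.png",im)
    if crop: 
        x,y,w,h=crop;cv2.imwrite(f"pics/{f}.png",cv2.resize(im[y:y+h,x:x+w],None,fx=k,fy=k,interpolation=cv2.INTER_CUBIC))
    return c,im
E
python3 - <<'E'
from h import *
c=camera_info("top")
def T(a,b,z,ox=140,oy=200): return ray(c,(a+.5)/5-.5+ox,(b+.5)/5-.5+oy,z)
for n,a,b,z in [("s1",640,196,.046),("s4",317,173,.046),("cornRt",707,135,.046),("cornRb",693,266,.046),("n3",420,177,.092),("n2",525,180,.092),("n3w a",405,142,.070),("n3w b",434,212,.070),("n2w a",515,146,.070),("n2wb",541,219,.070),("fl3",423,180,.050),("fl2",532,185,.050),("ha",139,75,.107),("hb",163,228,.107),("base tl",92,57,.01),("tr",762,103,.01),("br",744,316,.01),("bl",70,268,.01)]:
    print(n,T(a,b,z).round(4))
P=[T(a,b,.06,335,145) for a,b in [(48,120),(378,48),(475,405),(132,487)]]
print(np.array(P).round(4),np.mean(P,0)); 
for i in range(4): print(np.linalg.norm(P[i]-P[i-1]), np.degrees(np.arctan2(*(P[i]-P[i-1])[[1,0]])))
for n,u,v in [("red",251,189),("blue",204,285)]: print(n,ray(c,u,v,.03))
o,p,Rm=st();print(Rm)
w=camera_info("wrist")["cam_to_world"];print(Rm.T@(w[:3,3]-p),Rm.T@w[:3,:3])
E
```

```text
s1 [0.5027 0.0746 0.046 ]
s4 [0.512  0.2239 0.046 ]
cornRt [0.5311 0.0441 0.046 ]
cornRb [0.4709 0.0499 0.046 ]
n3 [0.5073 0.1695 0.092 ]
n2 [0.5064 0.1232 0.092 ]
n3w a [0.5246 0.1799 0.07  ]
n3w b [0.4932 0.166  0.07  ]
n2w a [0.5232 0.1302 0.07  ]
n2wb [0.4905 0.1178 0.07  ]
fl3 [0.5089 0.1742 0.05  ]
fl2 [0.5071 0.1241 0.05  ]
ha [0.5498 0.2916 0.107 ]
hb [0.4831 0.2783 0.107 ]
base tl [0.5695 0.3411 0.01  ]
tr [0.55   0.0186 0.01  ]
br [0.4488 0.0264 0.01  ]
bl [0.4683 0.347  0.01  ]
[[ 0.6655 -0.1007  0.06  ]
 [ 0.7006 -0.2534  0.06  ]
 [ 0.5351 -0.2928  0.06  ]
 [ 0.4965 -0.1373  0.06  ]] [ 0.59940953 -0.19604898  0.06      ]
0.17289165690021133 12.208182549684562
0.15669425918337362 -77.07343134575979
0.17011138600953363 -166.63073422491695
0.1602002894477425 103.9179402335504
red [0.62135694 0.11642531 0.03      ]
blue [0.39580506 0.2207424  0.03      ]
[[ 2.86762707e-01 -2.62259619e-04  9.58001608e-01]
 [-9.58000240e-01  1.63334939e-03  2.86762744e-01]
 [-1.63995763e-03 -9.99998632e-01  2.17138914e-04]]
[ 0.00094151 -0.17923551  0.06676162] [[ 9.99999995e-01 -6.49050431e-05  7.79988861e-05]
 [-9.08428246e-05 -2.30148059e-01  9.73155621e-01]
 [-4.52114153e-05 -9.73155623e-01 -2.30148064e-01]]
```

Nozzles stand only in sockets 2 and 3; sockets 1 and 4 are empty slots. Candidates for a nozzle in the top view are the steel ones at (224,235) and (245,236), which I choose. The red one at (251,189), the blue one at (204,285) and the cone tips at (323,297) I leave alone. First I move to view the clamp.

```bash
python3 -m creep '[{"slide":[-30,-23,30],"roll":-7,"grip":0},{"slide":[-60,-23,60],"roll":-14,"grip":0},{"slide":[-90,-23,90],"roll":-21,"grip":0},{"slide":[-332,-23,279],"roll":-88,"grip":0.3},{"slide":[-332,-23,279],"roll":-88,"grip":0.6},{"slide":[-332,-23,279],"roll":-88,"grip":0.6},{"slide":[-332,-23,279],"roll":-88,"grip":0.6},{"slide":[-332,-23,279],"roll":-88,"grip":0.6},{"slide":[-332,-23,279],"roll":-88,"grip":0.6},{"slide":[-332,-23,279],"roll":-88,"grip":0.6},{"slide":[-332,-23,279],"roll":-88,"grip":0.6},{"slide":[-332,-23,279],"roll":-88,"grip":0.6},{"slide":[-332,-23,279],"roll":-88,"grip":0.6},{"slide":[-332,-23,279],"roll":-88,"grip":0.6},{"slide":[-332,-23,279],"roll":-88,"grip":0.6},{"slide":[-332,-23,279],"roll":-88,"grip":0.6}]'
cat >> h.py <<'E'
def plan(t,yaw=None):
    o,p,Rm=st();d=np.array(t)-p;y0=np.degrees(np.arctan2(Rm[1,0],Rm[0,0]))
    print("t",round(float(o["time"]),2),"pos",p.round(4),"yaw",round(y0,2),"slide mm",(Rm.T@d*1000).round(1),"roll",None if yaw is None else round(y0-yaw,2),"w",round(float(o["width"]),4),"F",np.round(o["wrist_force"],1),"j6",round(o["joint_positions"][5],2))
E
python3 -c "
from h import *
plan([.50,.27,.25],101.3)"
```

```text
time: 1.48
tool_pos: [0.3296, -0.129, 0.2283]
ee_rot: [-1.571, 0.0, 0.254]
wrist_force: [-0.5, -0.3, 0.3]
width: 0.0376
t 1.48 pos [ 0.3296 -0.129   0.2283] yaw 14.57 slide mm [265.2 -21.7 343.3] roll -86.73 w 0.0376 F [-0.5 -0.3  0.3] j6 -0.79
```

```bash
python3 -m creep '[{"slide":[265,-22,343],"roll":-86.7,"grip":0.6},{"slide":[265,-22,343],"roll":-86.7,"grip":0.6},{"slide":[265,-22,343],"roll":-86.7,"grip":0.6},{"slide":[265,-22,343],"roll":-86.7,"grip":0.6},{"slide":[265,-22,343],"roll":-86.7,"grip":0.6},{"slide":[265,-22,343],"roll":-86.7,"grip":0.6},{"slide":[265,-22,343],"roll":-86.7,"grip":0.6},{"slide":[265,-22,343],"roll":-86.7,"grip":0.6},{"slide":[265,-22,343],"roll":-86.7,"grip":0.6},{"slide":[265,-22,343],"roll":-86.7,"grip":0.6},{"slide":[265,-22,343],"roll":-86.7,"grip":0.6},{"slide":[265,-22,343],"roll":-86.7,"grip":0.6},{"slide":[265,-22,343],"roll":-86.7,"grip":0.6},{"slide":[265,-22,343],"roll":-86.7,"grip":0.6},{"slide":[265,-22,343],"roll":-86.7,"grip":0.6},{"slide":[265,-22,343],"roll":-86.7,"grip":0.6}]'
python3 -c "
from h import *
plan([.516,.2845,.15],101.3);pic('wrist','w1')"
```

```text
time: 2.82
tool_pos: [0.4994, 0.2691, 0.2507]
ee_rot: [-1.571, 0.0, 1.766]
wrist_force: [0.5, -0.2, -0.8]
width: 0.0375
t 2.82 pos [0.4994 0.2691 0.2507] yaw 101.16 slide mm [ 11.9 100.7 -19.2] roll -0.14 w 0.0375 F [ 0.5 -0.2 -0.8] j6 -1.37
```

View pics/w1.png

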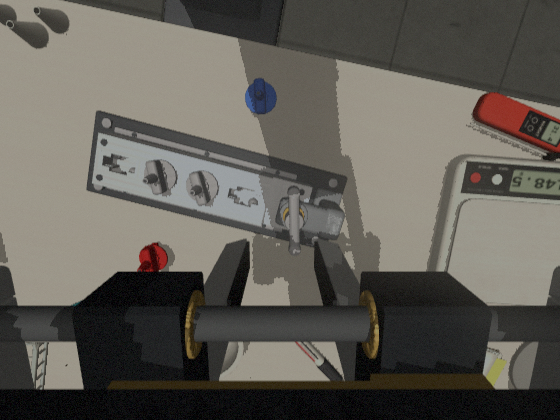

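The wrist view shows the T-handle at (293,222), nozzles at (203,188) and (159,177), and the blue and red look-alikes off the block. I'll enlarge it.

```bash
python3 -c "
import cv2
a=cv2.imread('pics/w1.png')[100:265,80:355]
cv2.imwrite('pics/w1c.png',cv2.resize(a,None,fx=2.9,fy=2.9,interpolation=cv2.INTER_CUBIC))"
```

```text
(no output)
```

View pics/w1c.png

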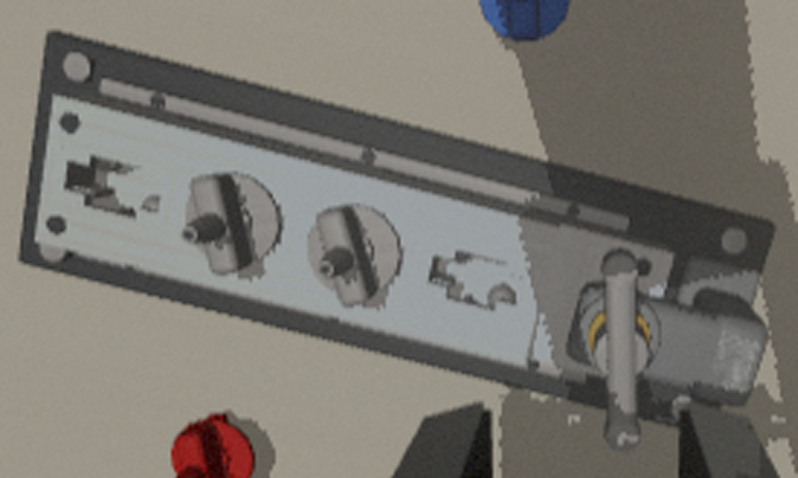

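Run:
```python
from h import *
c=camera_info("wrist")
def T(a,b,z): return ray(c,(a+.5)/2.9-.5+80,(b+.5)/2.9-.5+100,z)
for n,a,b,z in [("hl near l",609,270,.107),("hr near",635,270,.107),("hl far",609,420,.107),("hr far",636,420,.107),("n3",327,267,.092),("n2",189,235,.092),("s1",110,187,.046),("s4",475,278,.046),("tl",55,95,.046),("bl",35,243,.046)]:
    print(n,T(a,b,z).round(4))
for z in(.095,.1,.105):
  print(proj(c,[.516,.2845,z]))
for x,y in[(.5057,.1245),(.5088,.1744)]:
  q=proj(c,[x,y,.092]);print((q-[80,100]+.5)*2.9)
```

```text
hl near l [0.4872 0.2742 0.107 ]
hr near [0.4854 0.283  0.107 ]
hl far [0.5406 0.2851 0.107 ]
hr far [0.5388 0.2946 0.107 ]
n3 [0.5083 0.1748 0.092 ]
n2 [0.5064 0.1246 0.092 ]
s1 [0.5029 0.0737 0.046 ]
s4 [0.5111 0.2242 0.046 ]
tl [0.471  0.0495 0.046 ]
bl [0.5317 0.0454 0.046 ]
[293.46639331 219.0641979 ]
[293.63722219 220.2462064 ]
[293.81299764 221.46244153]
[189.36439319 233.49705356]
[326.35238405 268.55077637]
```

```bash
python3 -m creep '[{"slide":[12,80,-19],"roll":-0.7,"grip":0.6},{"slide":[12,80,-19],"roll":-0.7,"grip":0.6},{"slide":[12,80,-19],"roll":-0.7,"grip":0.6},{"slide":[12,110,-19],"roll":-0.7,"grip":0.6},{"slide":[12,135,-19],"roll":-0.7,"grip":0.6},{"slide":[12,150,-19],"roll":-0.7,"grip":0.6},{"slide":[12,157,-19],"roll":-0.7,"grip":0.6},{"slide":[12,157,-19],"roll":-0.7,"grip":0.6},{"slide":[12,157,-19],"roll":-0.7,"grip":0.6}]'
python3 -c "
from h import *
plan([.516,.2848,.093],101.9);pic('wrist','w2');pic('scene','s2',(165,200,160,120),5)"
```

```text
time: 3.62
tool_pos: [0.5163, 0.2855, 0.0953]
ee_rot: [-1.573, -0.0, 1.781]
wrist_force: [-1.0, 0.1, -0.1]
width: 0.0375
t 3.62 pos [0.5163 0.2855 0.0953] yaw 102.02 slide mm [-0.6  2.3  0.4] roll 0.12 w 0.0375 F [-1.   0.1 -0.1] j6 -1.37
```

View pics/w2.png

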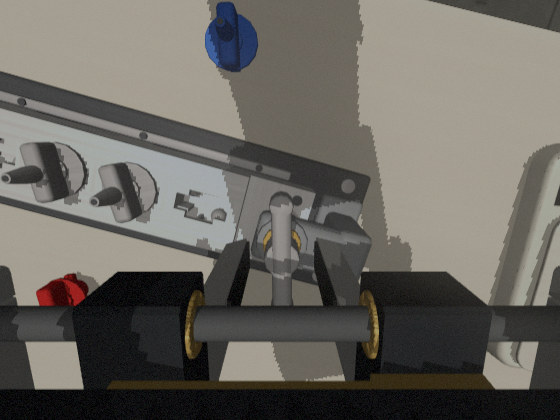

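View pics/s2.png

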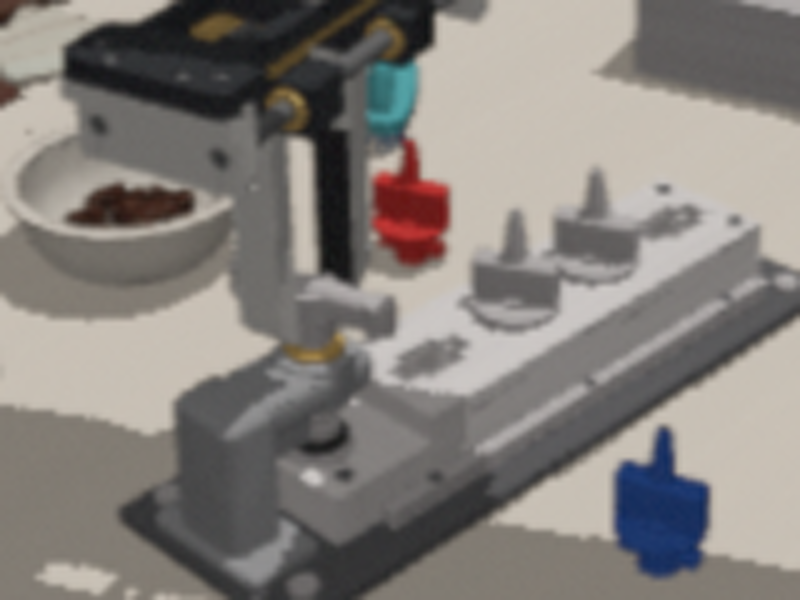

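The fingers straddle the bar at (283,230), and nothing else is between them. Closing now.

```bash
python3 -m creep '[{"slide":[-0.5,1,0],"roll":0,"grip":0.7},{"slide":[-0.5,1,0],"roll":0,"grip":0.8},{"slide":[-0.5,1,0],"roll":0,"grip":1},{"slide":[-0.5,1,0],"roll":0,"grip":1},{"slide":[-0.5,1,0],"roll":0,"grip":1},{"slide":[-0.5,1,0],"roll":0,"grip":1},{"slide":[-0.5,1,0],"roll":0,"grip":1},{"slide":[-0.5,1,0],"roll":0,"grip":1}]'
python3 -c "
from h import *
plan([.516,.2848,.093],101.9)
print(robot.get_obs()['wrist_torque'])"
```

```text
time: 4.38
tool_pos: [0.516, 0.2853, 0.0932]
ee_rot: [-1.572, -0.0, 1.781]
wrist_force: [-0.1, 0.8, 3.9]
width: 0.0192
t 4.38 pos [0.516  0.2853 0.0932] yaw 102.06 slide mm [-0.5  0.2  0.1] roll 0.16 w 0.0192 F [-0.1  0.8  3.9] j6 -1.37
[ 0.12028182 -0.03382618 -0.02463698]
```

```bash
python3 -m creep '[{"slide":[0,0,0],"roll":0,"grip":1},{"slide":[0,0,0],"roll":0,"grip":1},{"slide":[0,0,0],"roll":0,"grip":1}]'
python3 -c "
from h import *
plan([.516,.2848,.093],101.9);pic('scene','s3',(165,200,160,120),5);pic('wrist','w3',(180,150,200,150),4)"
```

```text
time: 4.63
tool_pos: [0.516, 0.2853, 0.0931]
ee_rot: [-1.572, -0.0, 1.781]
wrist_force: [-0.8, 1.0, 5.4]
width: 0.0193
t 4.63 pos [0.516  0.2853 0.0931] yaw 102.07 slide mm [-0.5  0.1  0.1] roll 0.17 w 0.0193 F [-0.8  1.   5.4] j6 -1.37
```

View pics/s3.png

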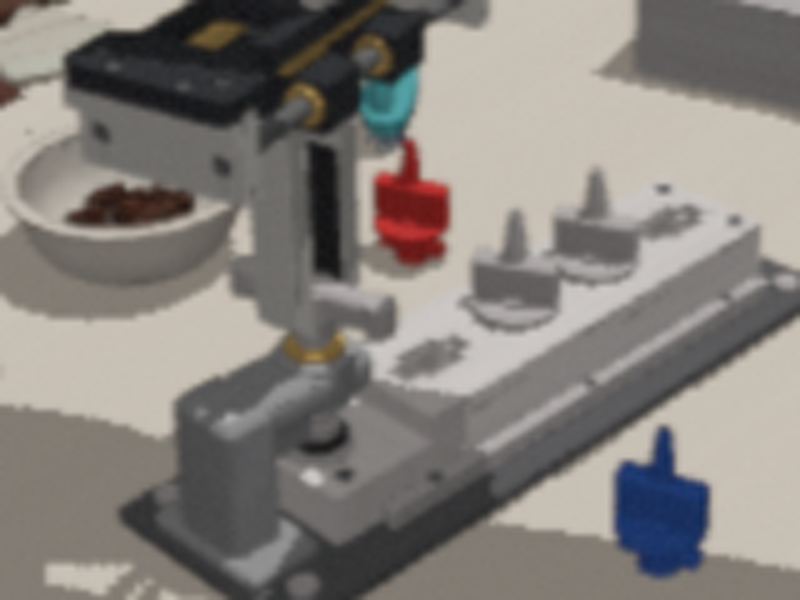

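View pics/w3.png

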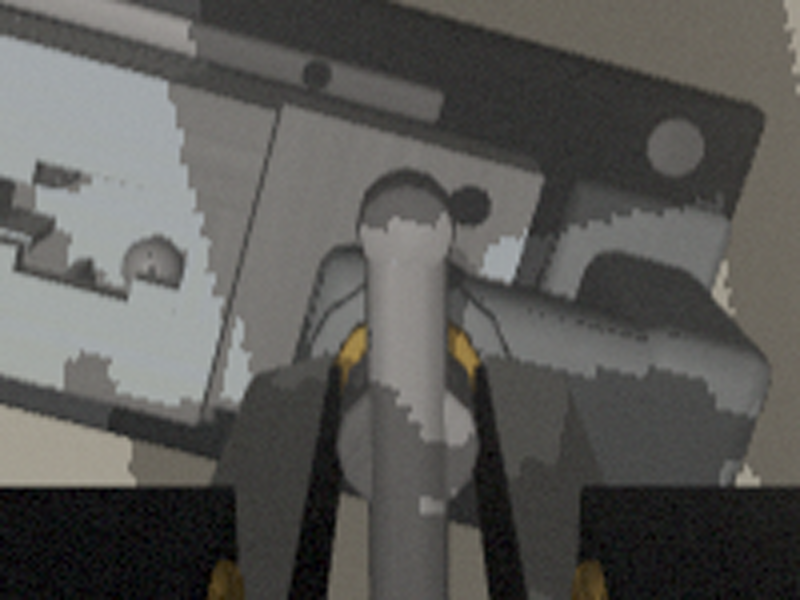

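The fingers have closed on the 19 mm hub under the bar. I'll open a little, rise and close on the bar.

```bash
python3 -m creep '[{"slide":[-0.5,0,0],"roll":0,"grip":0.65},{"slide":[-0.5,0,0],"roll":0,"grip":0.65},{"slide":[-0.5,-4,0],"roll":0,"grip":0.65},{"slide":[-0.5,-4.5,0],"roll":0,"grip":0.65},{"slide":[-0.5,-4.5,0],"roll":0,"grip":1},{"slide":[-0.5,-4.5,0],"roll":0,"grip":1},{"slide":[-0.5,-4.5,0],"roll":0,"grip":1},{"slide":[-0.5,-4.5,0],"roll":0,"grip":1},{"slide":[-0.5,-4.5,0],"roll":0,"grip":1},{"slide":[-0.5,-4.5,0],"roll":0,"grip":1},{"slide":[-0.5,-4.5,0],"roll":0,"grip":1}]'
python3 -c "
from h import *
plan([.516,.2848,.093],101.9)"
```

```text
time: 5.65
tool_pos: [0.5156, 0.2851, 0.0968]
ee_rot: [-1.571, -0.001, 1.782]
wrist_force: [-1.1, 3.7, -1.1]
width: 0.0191
t 5.65 pos [0.5156 0.2851 0.0968] yaw 102.08 slide mm [-0.4  3.8 -0.3] roll 0.18 w 0.0191 F [-1.1  3.7 -1.1] j6 -1.37
```

The hub is about 19 mm right up the bar, so the fingers can't grip the middle of the bar. I'll take it by its two ends instead (60 mm), so that a pure roll turns it.

```bash
python3 -m creep '[{"slide":[0,0,0],"roll":0,"grip":0.6},{"slide":[0,-5,0],"roll":0,"grip":0.4},{"slide":[0,-25,0],"roll":0,"grip":0.17},{"slide":[0,-25,0],"roll":0,"grip":0.17},{"slide":[0,-25,0],"roll":90,"grip":0.17},{"slide":[0,-25,0],"roll":90,"grip":0.17},{"slide":[0,-25,0],"roll":90,"grip":0.17},{"slide":[0,-25,0],"roll":90,"grip":0.17},{"slide":[0,-25,0],"roll":90,"grip":0.17},{"slide":[0,-25,0],"roll":90,"grip":0.17},{"slide":[0,-25,0],"roll":90,"grip":0.17},{"slide":[0,-25,0],"roll":90,"grip":0.17},{"slide":[0,-25,0],"roll":90,"grip":0.17},{"slide":[0,-25,0],"roll":90,"grip":0.17},{"slide":[0,-25,0],"roll":90,"grip":0.17},{"slide":[0,-25,0],"roll":90,"grip":0.17},{"slide":[0,-25,0],"roll":90,"grip":0.17},{"slide":[0,-25,0],"roll":90,"grip":0.17},{"slide":[0,-25,0],"roll":90,"grip":0.17},{"slide":[0,-25,0],"roll":90,"grip":0.17}]'
python3 -c "
from h import *
plan([.516,.285,.0915],12);pic('wrist','w4',(180,150,200,150),4)"
```

```text
time: 7.32
tool_pos: [0.516, 0.2843, 0.1219]
ee_rot: [-1.571, -0.0, 0.212]
wrist_force: [0.7, 0.2, 0.2]
width: 0.0779
t 7.32 pos [0.516  0.2843 0.1219] yaw 12.14 slide mm [ 0.2 30.4  0.7] roll 0.14 w 0.0779 F [0.7 0.2 0.2] j6 0.2
```

View pics/w4.png

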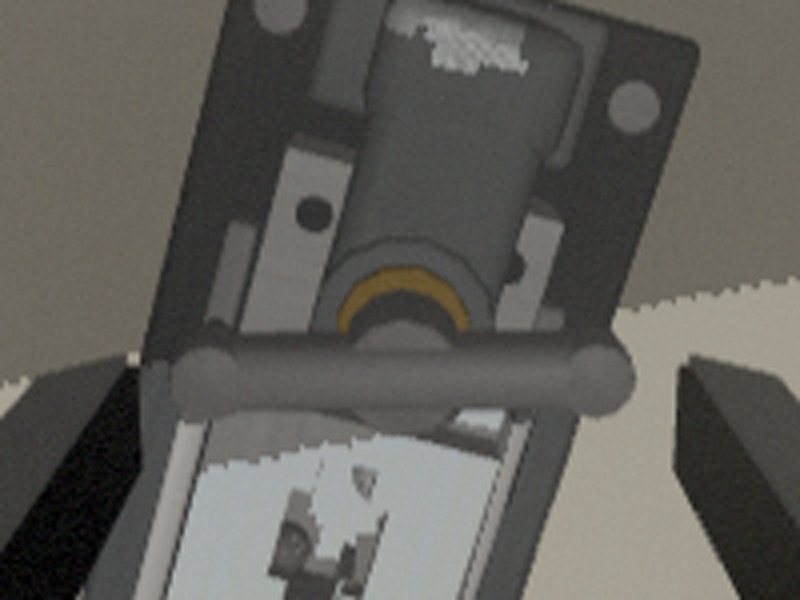

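```bash
python3 -m creep '[{"slide":[0,10,0.5],"roll":0,"grip":0.17},{"slide":[0,20,0.5],"roll":0,"grip":0.17},{"slide":[0,29,0.5],"roll":0,"grip":0.17},{"slide":[0,30,0.5],"roll":0,"grip":0.17},{"slide":[0,30.5,0.5],"roll":0,"grip":0.17},{"slide":[0,30.5,0.5],"roll":0,"grip":0.3},{"slide":[0,30.5,0.5],"roll":0,"grip":1},{"slide":[0,30.5,0.5],"roll":0,"grip":1},{"slide":[0,30.5,0.5],"roll":0,"grip":1},{"slide":[0,30.5,0.5],"roll":0,"grip":1},{"slide":[0,30.5,0.5],"roll":0,"grip":1},{"slide":[0,30.5,0.5],"roll":0,"grip":1}]'
python3 -c "
from h import *
plan([.516,.285,.0915],12);print(robot.get_obs()['wrist_torque']);pic('wrist','w5',(180,150,200,150),4)"
```

```text
time: 8.37
tool_pos: [0.515, 0.285, 0.0919]
ee_rot: [-1.571, 0.001, 0.211]
wrist_force: [-5.0, -0.1, 5.1]
width: 0.0595
t 8.37 pos [0.515  0.285  0.0919] yaw 12.07 slide mm [ 0.9  0.4 -0.2] roll 0.07 w 0.0595 F [-5.  -0.1  5.1] j6 0.2
[-0.29139301  0.89125838  0.03486363]
```

View pics/w5.png

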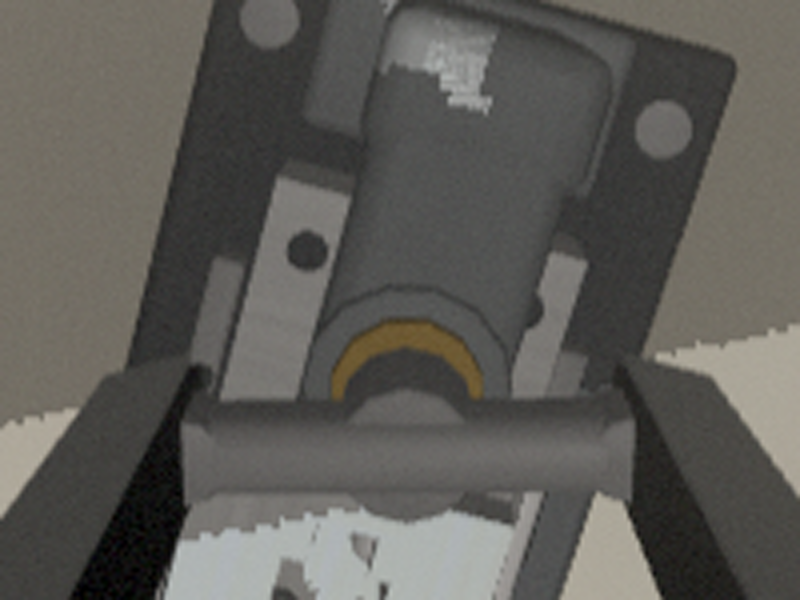

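```bash
python3 -m creep '[{"slide":[-0.3,0.1,0],"roll":3,"grip":1},{"slide":[-0.3,0.3,0],"roll":9,"grip":1},{"slide":[-0.3,0.4,0],"roll":15,"grip":1},{"slide":[-0.3,0.6,0],"roll":21,"grip":1},{"slide":[-0.3,0.7,0],"roll":27,"grip":1},{"slide":[-0.3,0.9,0],"roll":33,"grip":1},{"slide":[-0.3,1,0],"roll":39,"grip":1},{"slide":[0,1.2,0],"roll":45,"grip":1},{"slide":[0,1.3,0],"roll":51,"grip":1},{"slide":[0,1.5,0],"roll":57,"grip":1},{"slide":[0,1.6,0],"roll":60,"grip":1},{"slide":[0,1.6,0],"roll":60,"grip":1}]'
python3 -c "
from h import *
plan([.516,.285,.0915],12);print(robot.get_obs()['wrist_torque']);pic('wrist','w6',(180,150,200,150),4)"
```

```text
time: 9.42
tool_pos: [0.515, 0.285, 0.0904]
ee_rot: [-1.572, 0.001, -0.838]
wrist_force: [-5.7, -2.7, 4.5]
width: 0.0598
t 9.42 pos [0.515  0.285  0.0904] yaw -48.04 slide mm [ 0.7 -1.1  0.7] roll -60.04 w 0.0598 F [-5.7 -2.7  4.5] j6 1.25
[-0.33305689  1.02517929 -0.10265792]
```

View pics/w6.png

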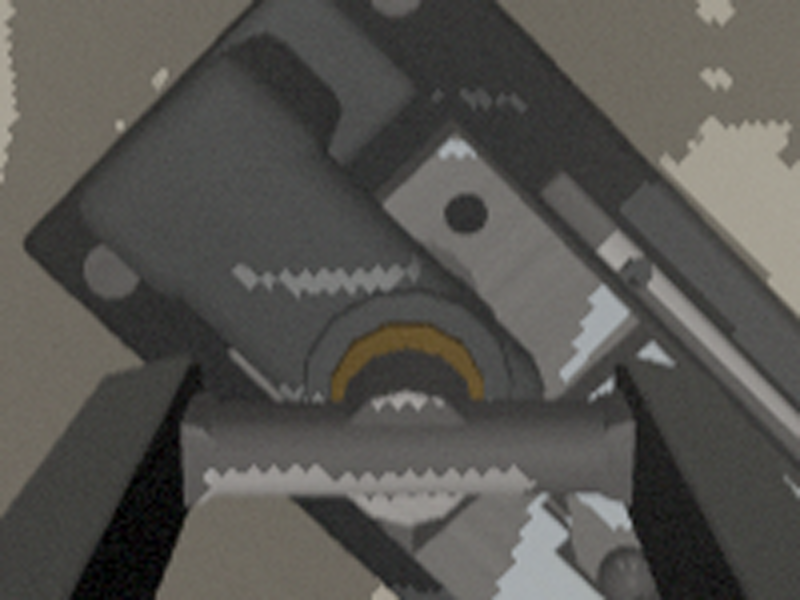

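```bash
python3 -m creep '[{"slide":[-0.5,0.1,-0.5],"roll":5,"grip":1},{"slide":[-0.5,0.3,-0.5],"roll":11,"grip":1},{"slide":[-0.5,0.4,-0.5],"roll":17,"grip":1},{"slide":[-0.5,0.6,-0.5],"roll":23,"grip":1},{"slide":[-0.5,0.7,-0.5],"roll":29,"grip":1},{"slide":[-0.5,0.9,-0.5],"roll":35,"grip":1},{"slide":[-0.5,1,-0.5],"roll":41,"grip":1},{"slide":[-0.5,1.2,-0.5],"roll":47,"grip":1},{"slide":[-0.5,1.4,-0.5],"roll":53,"grip":1},{"slide":[-0.5,1.6,-0.5],"roll":59,"grip":1},{"slide":[-0.5,1.7,-0.5],"roll":65,"grip":1},{"slide":[-0.5,1.7,-0.5],"roll":65,"grip":1}]'
python3 -c "
from h import *
plan([.516,.285,.0915],12);print(robot.get_obs()['wrist_torque']);pic('wrist','w7',(180,150,200,150),4);pic('scene','s7',(165,200,160,120),5)"
```

```text
time: 10.47
tool_pos: [0.5149, 0.2851, 0.0887]
ee_rot: [-1.571, -0.0, -1.973]
wrist_force: [-4.3, -0.5, 4.8]
width: 0.0595
t 10.47 pos [0.5149 0.2851 0.0887] yaw -113.04 slide mm [-0.3 -2.8  1.1] roll -125.04 w 0.0595 F [-4.3 -0.5  4.8] j6 2.38
[-0.23157319  0.83606014 -0.15991543]
```

View pics/w7.png

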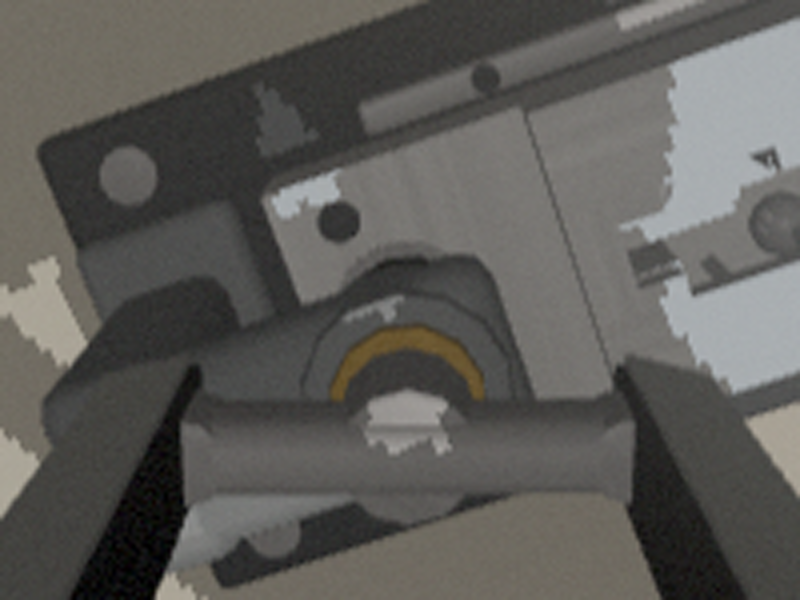

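View pics/s7.png

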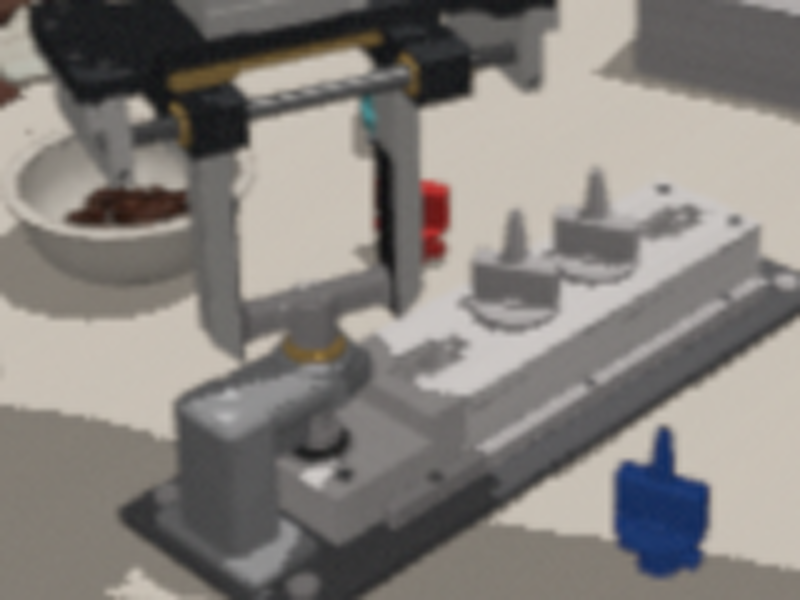

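```bash
python3 -m creep '[{"slide":[0,0,0],"roll":0,"grip":0.17},{"slide":[0,0,0],"roll":0,"grip":0.17},{"slide":[0,0,0],"roll":0,"grip":0.17},{"slide":[0,-26,0],"roll":0,"grip":0.17},{"slide":[0,-26,0],"roll":-2,"grip":0.17},{"slide":[0,-26,0],"roll":-100,"grip":0.17},{"slide":[0,-26,0],"roll":-100,"grip":0.17},{"slide":[0,-26,0],"roll":-100,"grip":0.17},{"slide":[0,-26,0],"roll":-100,"grip":0.17},{"slide":[0,-26,0],"roll":-100,"grip":0.17},{"slide":[0,-26,0],"roll":-100,"grip":0.17},{"slide":[0,-26,0],"roll":-100,"grip":0.17},{"slide":[0,-26,0],"roll":-100,"grip":0.17},{"slide":[0,-26,0],"roll":-100,"grip":0.17},{"slide":[0,-26,0],"roll":-100,"grip":0.17},{"slide":[0,-26,0],"roll":-100,"grip":0.17},{"slide":[0,-26,0],"roll":-100,"grip":0.17},{"slide":[0,-26,0],"roll":-100,"grip":0.17},{"slide":[0,-26,0],"roll":-100,"grip":0.17}]'
python3 -c "
from h import *
plan([.5149,.2851,.0887],67)"
```

```text
time: 12.15
tool_pos: [0.5155, 0.2851, 0.1137]
ee_rot: [-1.571, -0.001, -0.22]
wrist_force: [-0.4, 1.3, -0.5]
width: 0.0781
t 12.15 pos [0.5155 0.2851 0.1137] yaw -12.58 slide mm [-0.6 25.  -0.2] roll -79.58 w 0.0781 F [-0.4  1.3 -0.5] j6 0.63
```

```bash
python3 -m creep '[{"slide":[0,0,0],"roll":-79.6,"grip":0.17},{"slide":[0,0,0],"roll":-79.6,"grip":0.17},{"slide":[0,0,0],"roll":-79.6,"grip":0.17},{"slide":[0,0,0],"roll":-79.6,"grip":0.17},{"slide":[0,0,0],"roll":-79.6,"grip":0.17},{"slide":[0,0,0],"roll":-79.6,"grip":0.17},{"slide":[0,0,0],"roll":-79.6,"grip":0.17},{"slide":[0,0,0],"roll":-79.6,"grip":0.17},{"slide":[0,0,0],"roll":-79.6,"grip":0.17},{"slide":[0,0,0],"roll":-79.6,"grip":0.17},{"slide":[0,0,0],"roll":-79.6,"grip":0.17},{"slide":[0,0,0],"roll":-79.6,"grip":0.17}]'
python3 -c "
from h import *
plan([.5152,.2851,.0887],67);pic('wrist','w8',(180,150,200,150),4)"
```

```text
time: 13.15
tool_pos: [0.5154, 0.2851, 0.1137]
ee_rot: [-1.571, -0.0, 1.167]
wrist_force: [-0.1, 1.0, -0.4]
width: 0.078
t 13.15 pos [0.5154 0.2851 0.1137] yaw 66.85 slide mm [-0.1 25.   0.2] roll -0.15 w 0.078 F [-0.1  1.  -0.4] j6 -0.76
```

View pics/w8.png

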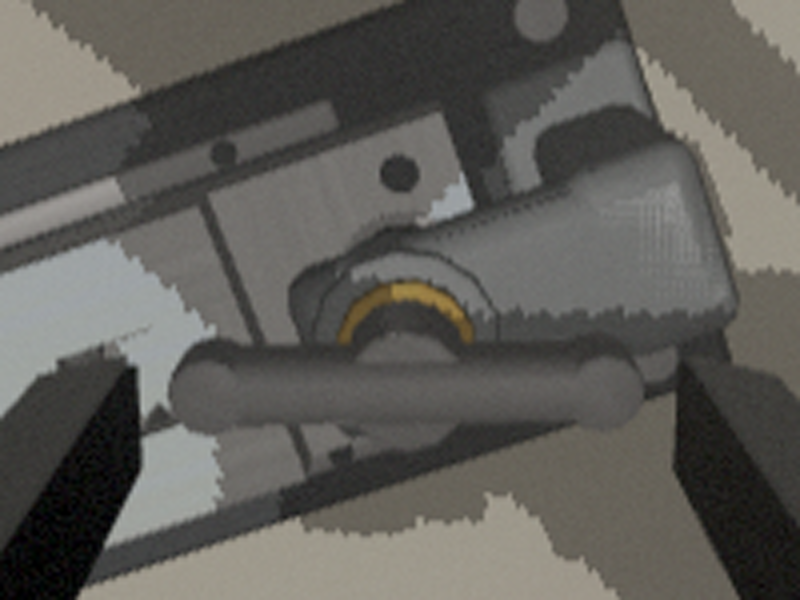

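```bash
python3 -m creep '[{"slide":[0,10,0],"roll":0,"grip":0.17},{"slide":[0,20,0],"roll":0,"grip":0.17},{"slide":[0,25,0],"roll":0,"grip":0.17},{"slide":[0,25,0],"roll":0,"grip":0.17},{"slide":[0,25,0],"roll":0,"grip":1},{"slide":[0,25,0],"roll":0,"grip":1},{"slide":[0,25,0],"roll":0,"grip":1},{"slide":[0,25,0],"roll":0,"grip":1},{"slide":[0,25,0],"roll":0,"grip":1},{"slide":[0,25,0],"roll":0,"grip":1},{"slide":[0,25,0],"roll":0,"grip":1}]'
python3 -m creep '[{"slide":[0,0.1,0],"roll":3,"grip":1},{"slide":[0,0.3,0],"roll":9,"grip":1},{"slide":[0,0.4,0],"roll":15,"grip":1},{"slide":[0,0.6,0],"roll":21,"grip":1},{"slide":[0,0.8,0],"roll":27,"grip":1},{"slide":[0,0.8,0],"roll":30,"grip":1},{"slide":[0,0.8,0],"roll":30,"grip":1}]'
python3 -c "
from h import *
plan([.516,.285,.0915],12);print(robot.get_obs()['wrist_torque']);pic('wrist','w9',(180,150,200,150),4)"
```

```text
time: 14.12
tool_pos: [0.5152, 0.285, 0.0896]
ee_rot: [-1.572, -0.0, 1.163]
wrist_force: [0.3, -0.9, 1.7]
width: 0.0595
time: 14.7
tool_pos: [0.515, 0.2849, 0.0888]
ee_rot: [-1.571, 0.0, 0.639]
wrist_force: [-1.2, -0.5, 2.9]
width: 0.0596
t 14.7 pos [0.515  0.2849 0.0888] yaw 36.61 slide mm [ 0.8 -2.7 -0.5] roll 24.61 w 0.0596 F [-1.2 -0.5  2.9] j6 -0.23
[-0.27729152  0.12399391 -0.08827208]
```

View pics/w9.png

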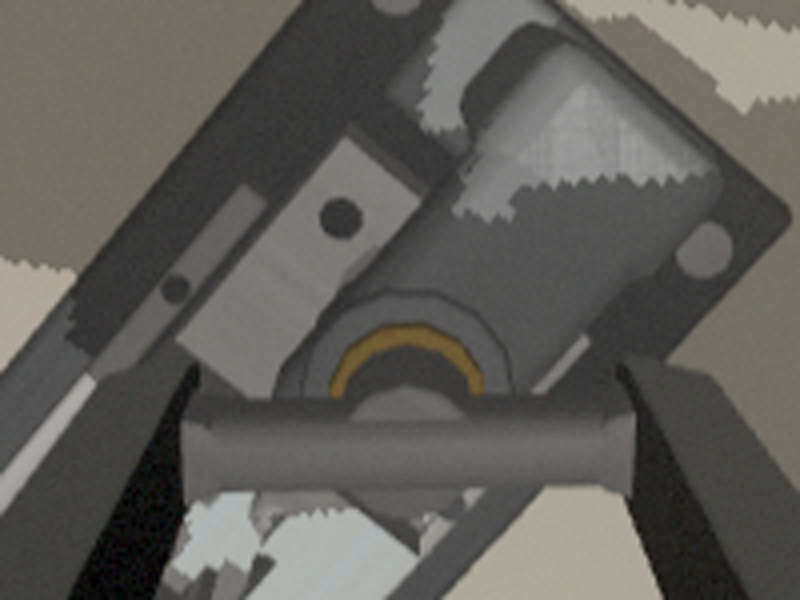

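```bash
python3 -m creep '[{"slide":[0,0.2,0],"roll":6,"grip":1},{"slide":[0,0.3,0],"roll":12,"grip":1},{"slide":[0,0.5,0],"roll":18,"grip":1},{"slide":[0,0.6,0],"roll":24,"grip":1},{"slide":[0,0.8,0],"roll":30,"grip":1},{"slide":[0,0.8,0],"roll":30,"grip":1}]'
python3 -c "
from h import *
plan([.516,.285,.0915],12);print(robot.get_obs()['wrist_torque'])"
python3 -m creep '[{"slide":[0,0.2,0],"roll":6,"grip":1},{"slide":[0,0.3,0],"roll":12,"grip":1},{"slide":[0,0.5,0],"roll":18,"grip":1},{"slide":[0,0.5,0],"roll":20,"grip":1},{"slide":[0,0.5,0],"roll":20,"grip":1}]'
python3 -c "
from h import *
plan([.516,.285,.0915],12);print(robot.get_obs()['wrist_torque']);pic('wrist','w10',(180,150,200,150),4)"
```

```text
time: 15.25
tool_pos: [0.5149, 0.2849, 0.0881]
ee_rot: [-1.571, 0.0, 0.116]
wrist_force: [-2.4, -2.3, 3.8]
width: 0.0597
t 15.25 pos [0.5149 0.2849 0.0881] yaw 6.63 slide mm [ 1.1 -3.4 -0. ] roll -5.37 w 0.0597 F [-2.4 -2.3  3.8] j6 0.29
[-0.45554307  0.31824219 -0.09615367]
time: 15.67
tool_pos: [0.5149, 0.2849, 0.0877]
ee_rot: [-1.571, -0.0, -0.23]
wrist_force: [-1.8, -2.2, 5.1]
width: 0.0598
t 15.67 pos [0.5149 0.2849 0.0877] yaw -13.17 slide mm [ 1.1 -3.8  0.3] roll -25.17 w 0.0598 F [-1.8 -2.2  5.1] j6 0.64
[-0.50913262  0.4141738  -0.04828032]
```

View pics/w10.png

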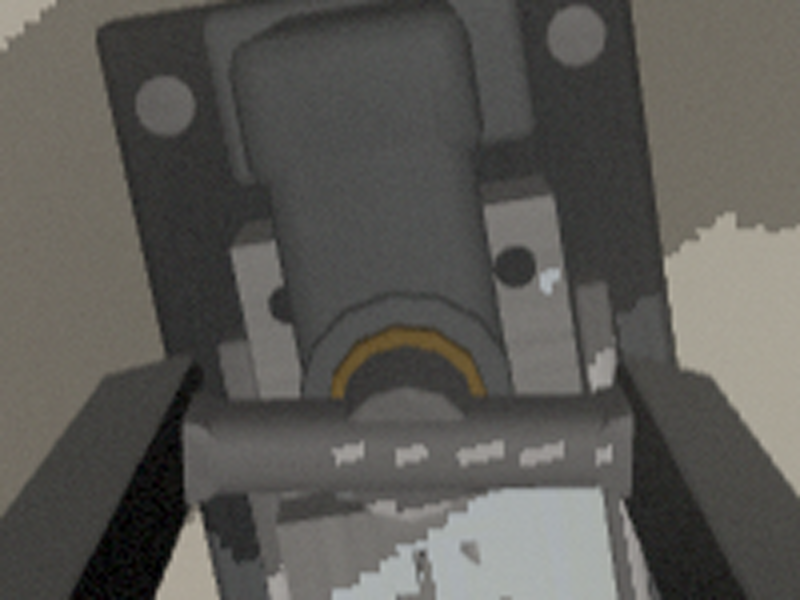

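```bash
python3 -m creep '[{"slide":[0,0.2,0],"roll":6,"grip":1},{"slide":[0,0.3,0],"roll":12,"grip":1},{"slide":[0,0.5,0],"roll":18,"grip":1},{"slide":[0,0.5,0],"roll":20,"grip":1},{"slide":[0,0.5,0],"roll":20,"grip":1}]'
python3 -c "
from h import *
plan([.516,.285,.0915],12);print(robot.get_obs()['wrist_torque'],robot.get_obs()['joint_torque'][5])"
python3 -m creep '[{"slide":[0,0.2,0],"roll":6,"grip":1},{"slide":[0,0.3,0],"roll":12,"grip":1},{"slide":[0,0.5,0],"roll":18,"grip":1},{"slide":[0,0.5,0],"roll":20,"grip":1},{"slide":[0,0.5,0],"roll":20,"grip":1}]'
python3 -c "
from h import *
plan([.516,.285,.0915],12);print(robot.get_obs()['wrist_torque'],robot.get_obs()['joint_torque'][5]);pic('wrist','w11',(180,150,200,150),4);pic('scene','s11',(165,200,160,120),5)"
```

```text
time: 16.13
tool_pos: [0.5157, 0.2862, 0.0874]
ee_rot: [-1.568, -0.001, -0.578]
wrist_force: [-1.1, 0.5, 5.1]
width: 0.0594
t 16.13 pos [0.5157 0.2862 0.0874] yaw -33.12 slide mm [ 0.9 -4.1 -0.8] roll -45.12 w 0.0594 F [-1.1  0.5  5.1] j6 0.99
[0.01232922 0.10290771 0.44932487] 0.623890645802021
time: 16.55
tool_pos: [0.5158, 0.2851, 0.086]
ee_rot: [-1.569, -0.0, -0.93]
wrist_force: [-1.1, -0.5, 3.3]
width: 0.0232
t 16.55 pos [0.5158 0.2851 0.086 ] yaw -53.29 slide mm [ 0.2 -5.5  0.1] roll -65.29 w 0.0232 F [-1.1 -0.5  3.3] j6 1.34
[-0.09454632 -0.03434004 -0.14864555] 0.18130908720195293
```

View pics/w11.png

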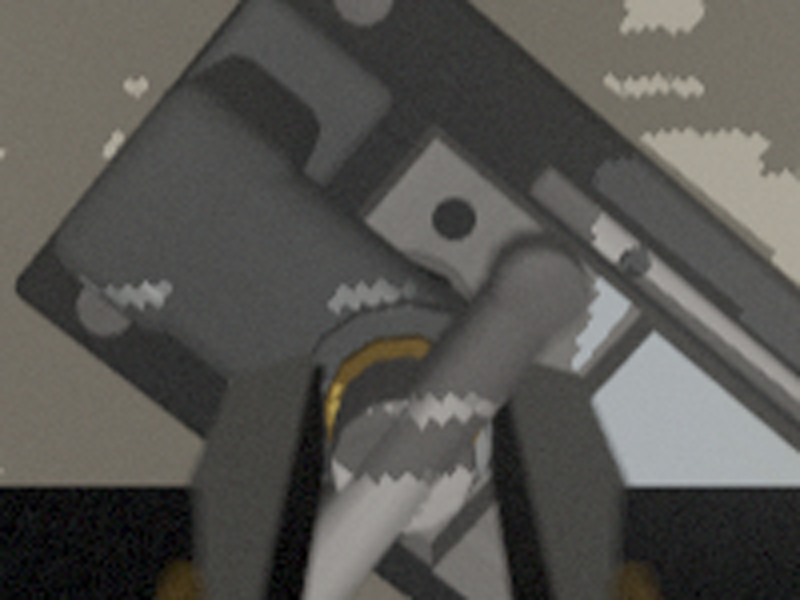

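View pics/s11.png

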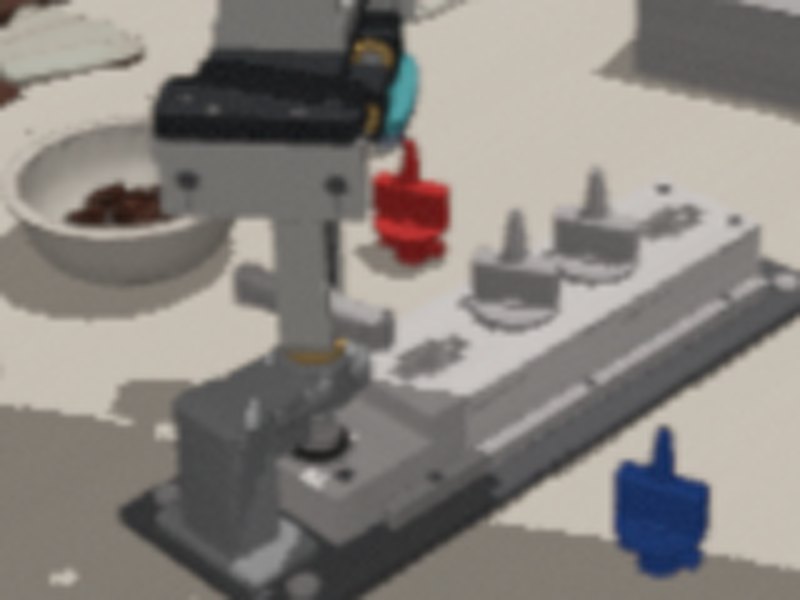

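The handle resisted (0.45 N m at about 225° total), and the fingers then slipped off the bar's ends. I'll open, lift and see where the bar stands.

```bash
python3 -m creep '[{"slide":[0,0,0],"roll":0,"grip":0.7},{"slide":[0,0,0],"roll":0,"grip":0.6},{"slide":[0,-28,0],"roll":0,"grip":0.5},{"slide":[0,-28,0],"roll":0,"grip":0.17},{"slide":[0,-28,0],"roll":0,"grip":0.17},{"slide":[0,-28,0],"roll":0,"grip":0.17},{"slide":[0,-28,0],"roll":0,"grip":0.17}]'
python3 -c "
from h import *
plan([.516,.285,.0915],12);pic('wrist','w12',(180,150,200,150),4)"
```

```text
time: 17.23
tool_pos: [0.5142, 0.2848, 0.1126]
ee_rot: [-1.573, 0.0, -0.931]
wrist_force: [0.1, 0.2, -0.1]
width: 0.0623
t 17.23 pos [0.5142 0.2848 0.1126] yaw -53.32 slide mm [ 0.9 21.1  1.6] roll -65.32 w 0.0623 F [ 0.1  0.2 -0.1] j6 1.34
```

View pics/w12.png

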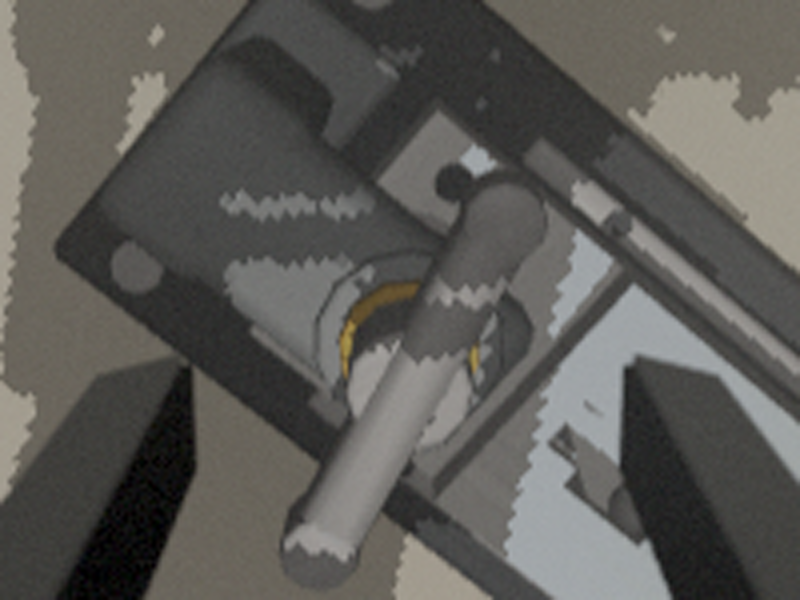

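Run:
```python
from h import *
c=camera_info("wrist")
a=ray(c,306.2,205,.102);b=ray(c,261.2,282.5,.102)
print(a,b,(a+b)/2,np.linalg.norm(a-b),np.degrees(np.arctan2(*(a-b)[[1,0]])))
```

```text
[0.54524133 0.28831031 0.102     ] [0.48883425 0.28054867 0.102     ] [0.51703779 0.28442949 0.102     ] 0.05693857758733088 7.834720798348094
```

```bash
python3 -m creep '[{"slide":[0.5,0,0.8],"roll":-61,"grip":0.17},{"slide":[0.5,0,0.8],"roll":-61,"grip":0.17},{"slide":[0.5,0,0.8],"roll":-61,"grip":0.17},{"slide":[0.5,0,0.8],"roll":-61,"grip":0.17},{"slide":[0.5,0,0.8],"roll":-61,"grip":0.17},{"slide":[0.5,0,0.8],"roll":-61,"grip":0.17},{"slide":[0.5,0,0.8],"roll":-61,"grip":0.17},{"slide":[0.5,0,0.8],"roll":-61,"grip":0.17},{"slide":[0.5,0,0.8],"roll":-61,"grip":0.17},{"slide":[0.5,0,0.8],"roll":-61,"grip":0.17},{"slide":[0.5,0,0.8],"roll":-61,"grip":0.17}]'
python3 -c "
from h import *
plan([.5153,.2850,.0875],7.8);pic('wrist','w13',(180,150,200,150),4)"
```

```text
time: 18.2
tool_pos: [0.5156, 0.285, 0.1131]
ee_rot: [-1.571, 0.001, 0.132]
wrist_force: [1.0, 0.3, -0.1]
width: 0.078
t 18.2 pos [0.5156 0.285  0.1131] yaw 7.56 slide mm [-0.2 25.6  0.1] roll -0.24 w 0.078 F [ 1.   0.3 -0.1] j6 0.28
```

View pics/w13.png

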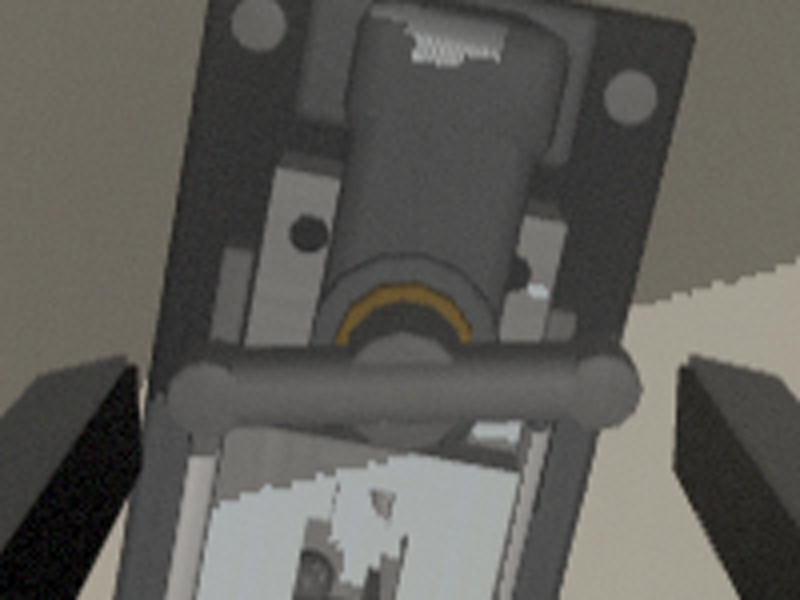

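```bash
python3 -m creep '[{"slide":[0,10,0],"roll":-1.2,"grip":0.17},{"slide":[0,20,0],"roll":-1.2,"grip":0.17},{"slide":[0,25,0],"roll":-1.2,"grip":0.17},{"slide":[0,25.5,0],"roll":-1.2,"grip":0.17},{"slide":[0,25.5,0],"roll":-1.2,"grip":1},{"slide":[0,25.5,0],"roll":-1.2,"grip":1},{"slide":[0,25.5,0],"roll":-1.2,"grip":1},{"slide":[0,25.5,0],"roll":-1.2,"grip":1},{"slide":[0,25.5,0],"roll":-1.2,"grip":1},{"slide":[0,25.5,0],"roll":-1.2,"grip":1},{"slide":[0,25.5,0],"roll":-1.2,"grip":1},{"slide":[0,25.5,0],"roll":-1.2,"grip":1}]'
cat >> h.py <<'E'
def tq():
    o=robot.get_obs();print("t",round(float(o["time"]),2),"pos",np.round(o["tool_pos"],4),"yaw",round(np.degrees(o["ee_rot"][2]),1),"w",round(float(o["width"]),4),"F",np.round(o["wrist_force"],1),"T",np.round(o["wrist_torque"],3),"j6t",round(float(o["joint_torque"][5]),3))
E
python3 -c "
from h import *
tq()"
python3 -m creep '[{"slide":[0,0.1,0],"roll":2,"grip":1},{"slide":[0,0.2,0],"roll":5,"grip":1},{"slide":[0,0.3,0],"roll":8,"grip":1},{"slide":[0,0.3,0],"roll":8,"grip":1}]' >/dev/null
python3 -c "
from h import *
tq()"
python3 -m creep '[{"slide":[0,0.1,0],"roll":3,"grip":1},{"slide":[0,0.2,0],"roll":6,"grip":1},{"slide":[0,0.2,0],"roll":8,"grip":1},{"slide":[0,0.2,0],"roll":8,"grip":1}]' >/dev/null
python3 -c "
from h import *
tq()"
```

```text
time: 19.25
tool_pos: [0.515, 0.2851, 0.0889]
ee_rot: [-1.571, 0.002, 0.155]
wrist_force: [-5.3, -0.7, 3.2]
width: 0.0594
t 19.25 pos [0.515  0.2851 0.0889] yaw 8.9 w 0.0594 F [-5.3 -0.7  3.2] T [-0.277  0.934  0.017] j6t -0.018
t 19.58 pos [0.515  0.2851 0.0887] yaw 0.8 w 0.0595 F [-5.1 -1.4  3.5] T [-0.299  1.016 -0.083] j6t 0.223
t 19.92 pos [0.515  0.2851 0.0885] yaw -7.2 w 0.0597 F [-4.8 -1.8  3.7] T [-0.288  0.987 -0.097] j6t 0.144
```

```bash
python3 -m creep '[{"slide":[0,0.1,0],"roll":3,"grip":1},{"slide":[0,0.2,0],"roll":6,"grip":1},{"slide":[0,0.2,0],"roll":6,"grip":1}]' >/dev/null
python3 -c "
from h import *
tq()"
python3 -m creep '[{"slide":[0,0.1,0],"roll":3,"grip":1},{"slide":[0,0.2,0],"roll":6,"grip":1},{"slide":[0,0.2,0],"roll":6,"grip":1}]' >/dev/null
python3 -c "
from h import *
tq();pic('wrist','w14',(180,150,200,150),4)"
```

```text
t 20.17 pos [0.515  0.2851 0.0884] yaw -13.2 w 0.0598 F [-5.9 -1.2  4.7] T [-0.294  0.975 -0.085] j6t 0.24
t 20.42 pos [0.515  0.2851 0.0883] yaw -19.2 w 0.0595 F [-5.9 -0.5  4.5] T [-0.268  1.017 -0.019] j6t 0.247
```

View pics/w14.png

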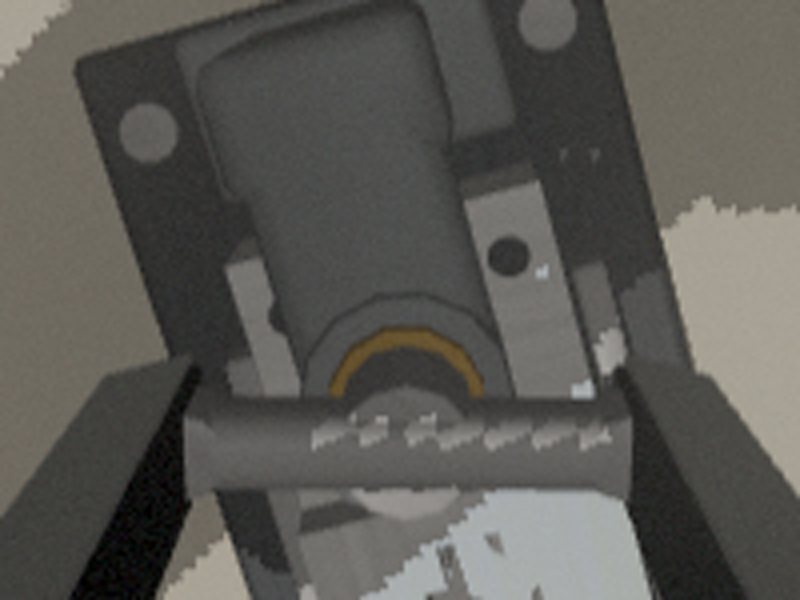

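```bash
python3 -m creep '[{"slide":[0,0.1,0],"roll":2,"grip":1},{"slide":[0,0.1,0],"roll":4,"grip":1},{"slide":[0,0.1,0],"roll":4,"grip":1}]' >/dev/null
python3 -c "
from h import *
tq()"
python3 -m creep '[{"slide":[0,0.1,0],"roll":2,"grip":1},{"slide":[0,0.1,0],"roll":4,"grip":1},{"slide":[0,0.1,0],"roll":4,"grip":1}]' >/dev/null
python3 -c "
from h import *
tq();pic('wrist','w15',(180,150,200,150),4)"
```

```text
t 20.72 pos [0.515  0.2851 0.0882] yaw -22.9 w 0.0594 F [-5.9 -1.7  4.2] T [-0.346  1.003  1.324] j6t 1.551
t 20.97 pos [0.5152 0.2854 0.0882] yaw -27.0 w 0.0596 F [-3.7 -1.   5.2] T [-0.249  0.998  0.796] j6t 0.968
```

View pics/w15.png

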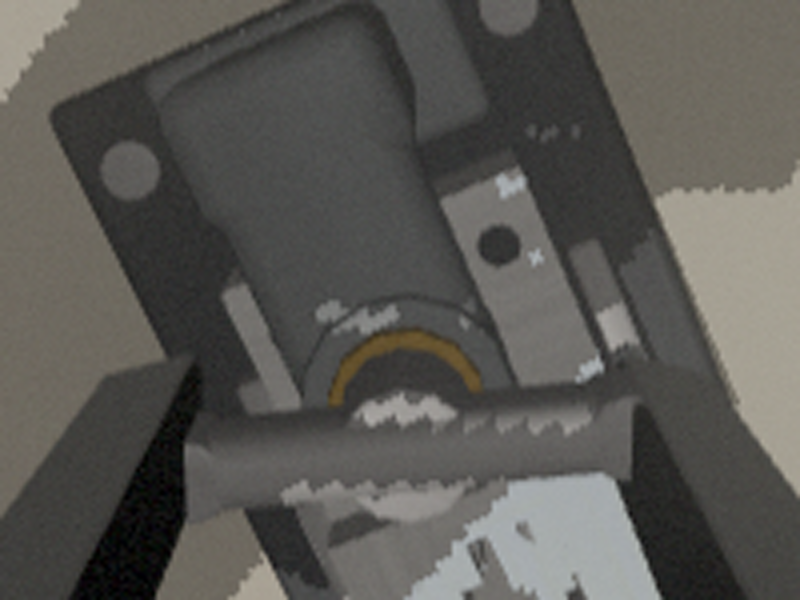

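The torque jumped to 1.3 N m at about -21°, so that is the firm stop. I'll relieve the twist without turning the handle back, then let go.

```bash
python3 -m creep '[{"slide":[0,0,0],"roll":-3,"grip":1},{"slide":[0,0,0],"roll":-4.5,"grip":1},{"slide":[0,0,0],"roll":-4.5,"grip":0.17},{"slide":[0,0,0],"roll":-4.5,"grip":0.17},{"slide":[0,0,0],"roll":-4.5,"grip":0.17},{"slide":[0,-30,0],"roll":-4.5,"grip":0.17},{"slide":[0,-60,0],"roll":-4.5,"grip":0.17},{"slide":[0,-60,0],"roll":-4.5,"grip":0.17}]' 
python3 -c "
from h import *
tq();pic('wrist','w16',(180,150,200,150),4);pic('scene','s16',(165,200,160,120),5)"
```

```text
time: 21.68
tool_pos: [0.5199, 0.2866, 0.1546]
ee_rot: [-1.561, -0.01, -0.396]
wrist_force: [0.3, -0.6, 1.8]
width: 0.0779
t 21.68 pos [0.5199 0.2866 0.1546] yaw -22.7 w 0.0779 F [ 0.3 -0.6  1.8] T [-0.033 -0.08  -0.023] j6t -0.008
```

View pics/w16.png

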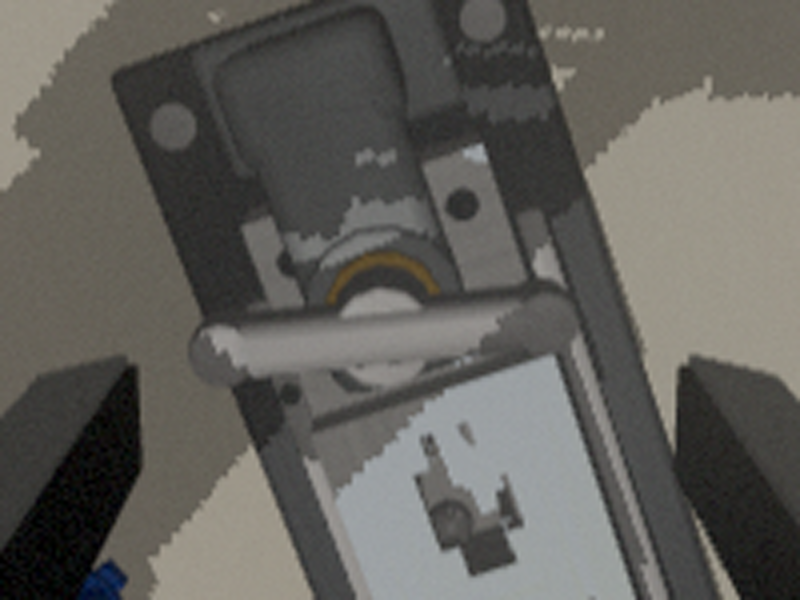

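View pics/s16.png

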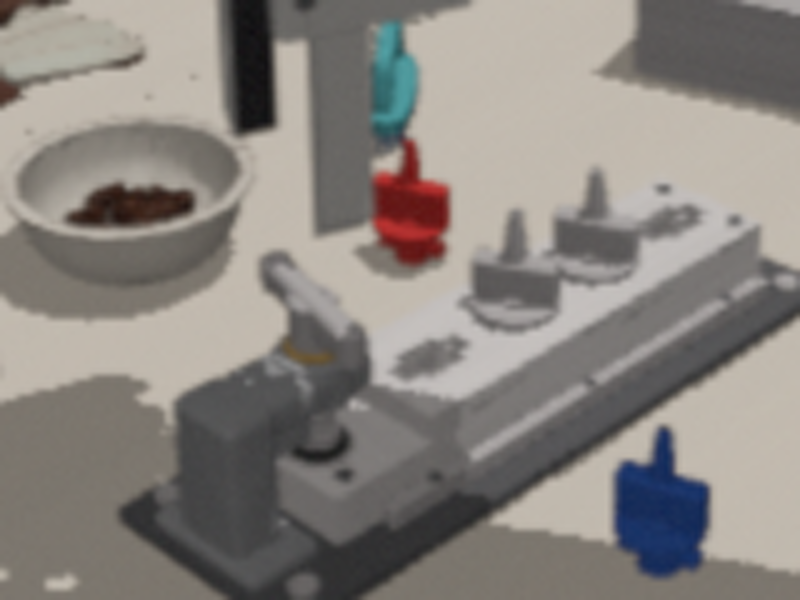

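The clamp handle stands pressed, within a few degrees of the stop, and the block hasn't moved. Next is nozzle 3.

```bash
python3 -c "
from h import *
plan([.5086,.1746,.16],-73.5)
c,im=pic('top','t17',(140,200,160,75),5)"
```

```text
t 21.78 pos [0.5176 0.2856 0.1494] yaw -22.66 slide mm [  34.5  -10.8 -105.9] roll 50.84 w 0.0779 F [-0.3 -0.5 -0.7] j6 0.8
```

View pics/t17.png

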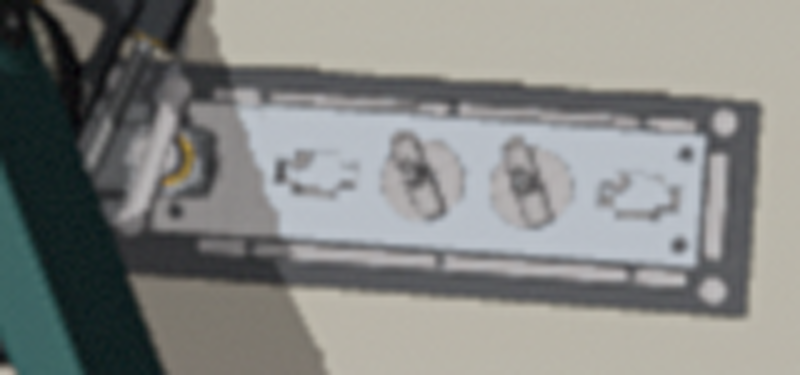

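```bash
python3 -m creep '[{"slide":[34,-11,-106],"roll":50.8,"grip":0.6},{"slide":[34,-11,-106],"roll":50.8,"grip":0.6},{"slide":[34,-11,-106],"roll":50.8,"grip":0.6},{"slide":[34,-11,-106],"roll":50.8,"grip":0.6},{"slide":[34,-11,-106],"roll":50.8,"grip":0.6},{"slide":[34,-11,-106],"roll":50.8,"grip":0.6},{"slide":[34,-11,-106],"roll":50.8,"grip":0.6},{"slide":[34,-11,-106],"roll":50.8,"grip":0.6},{"slide":[34,-11,-106],"roll":50.8,"grip":0.6},{"slide":[34,-11,-106],"roll":50.8,"grip":0.6},{"slide":[34,-11,-106],"roll":50.8,"grip":0.6}]'
python3 -c "
from h import *
plan([.5086,.1746,.053],-73.5);pic('wrist','w18',(180,100,200,200),3)"
```

```text
time: 22.75
tool_pos: [0.5063, 0.1743, 0.1578]
ee_rot: [-1.572, -0.0, -1.28]
wrist_force: [-0.1, 0.0, 0.7]
width: 0.0377
t 22.75 pos [0.5063 0.1743 0.1578] yaw -73.33 slide mm [  0.3 104.8   2.4] roll 0.17 w 0.0377 F [-0.1  0.   0.7] j6 1.51
```

View pics/w18.png

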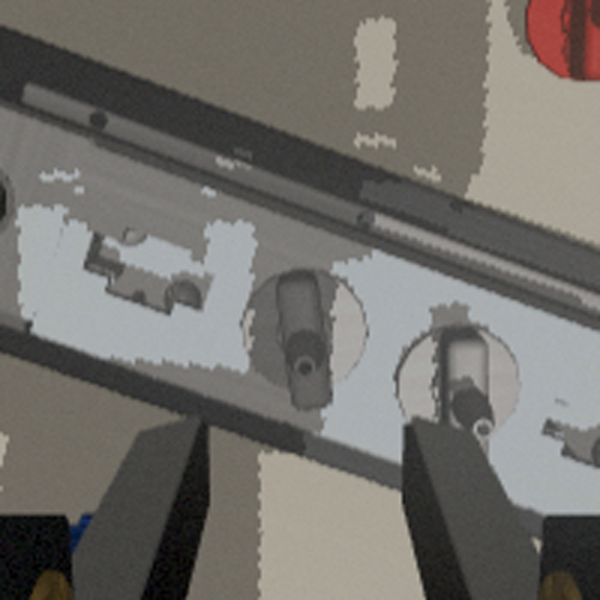

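Run:
```python
from h import *
c=camera_info("wrist")
def T(a,b,z): return ray(c,(a+.5)/3-.5+180,(b+.5)/3-.5+100,z)
for n,a,b in [("n3L",276,300),("n3L2",291,400),("n3R",320,300),("n3R2",331,395),("n2L",440,350),("n2R",486,350),("n2R2",490,420)]: print(n,T(a,b,.07).round(4))
def yw(p,q): d=p-q; return np.degrees(np.arctan2(d[1],d[0]))
print(yw(T(276,300,.07),T(291,400,.07)),yw(T(320,300,.07),T(331,395,.07)),yw(T(486,350,.07),T(490,420,.07)))
print(T(304,366,.092),T(483,428,.092))
```

```text
n3L [0.5194 0.1857 0.07  ]
n3L2 [0.4928 0.1735 0.07  ]
n3R [0.5229 0.174  0.07  ]
n3R2 [0.4975 0.163  0.07  ]
n2L [0.5189 0.1375 0.07  ]
n2R [0.5226 0.1251 0.07  ]
n2R2 [0.5034 0.1172 0.07  ]
24.64691274015178 23.337053395854852 22.253348308034756
[0.50897333 0.174428   0.092     ] [0.50630671 0.1244488  0.092     ]
```

```bash
python3 -m creep '[{"slide":[0.3,40,2.5],"roll":-6.3,"grip":0.6},{"slide":[0.3,70,2.5],"roll":-6.3,"grip":0.6},{"slide":[0.3,90,2.5],"roll":-6.3,"grip":0.6},{"slide":[0.3,100,2.5],"roll":-6.3,"grip":0.6},{"slide":[0.3,104,2.5],"roll":-6.3,"grip":0.6},{"slide":[0.3,104,2.5],"roll":-6.3,"grip":0.6},{"slide":[0.3,104,2.5],"roll":-6.3,"grip":1},{"slide":[0.3,104,2.5],"roll":-6.3,"grip":1},{"slide":[0.3,104,2.5],"roll":-6.3,"grip":1},{"slide":[0.3,104,2.5],"roll":-6.3,"grip":1},{"slide":[0.3,104,2.5],"roll":-6.3,"grip":1},{"slide":[0.3,104,2.5],"roll":-6.3,"grip":1},{"slide":[0.3,104,2.5],"roll":-6.3,"grip":1}]'
python3 -c "
from h import *
tq();pic('wrist','w19',(180,150,200,150),4);pic('scene','s19',(165,200,160,120),5)"
```

```text
time: 23.88
tool_pos: [0.5098, 0.1751, 0.0554]
ee_rot: [-1.568, 0.0, -1.172]
wrist_force: [1.1, 1.7, 2.0]
width: 0.0115
t 23.88 pos [0.5098 0.1751 0.0554] yaw -67.1 w 0.0115 F [1.1 1.7 2. ] T [ 0.282 -0.142  0.004] j6t -0.046
```

View pics/w19.png

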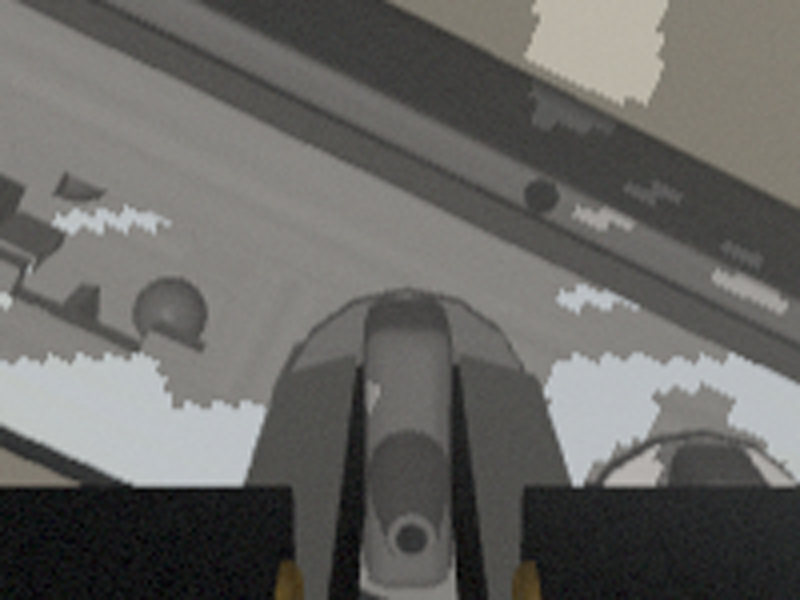

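View pics/s19.png

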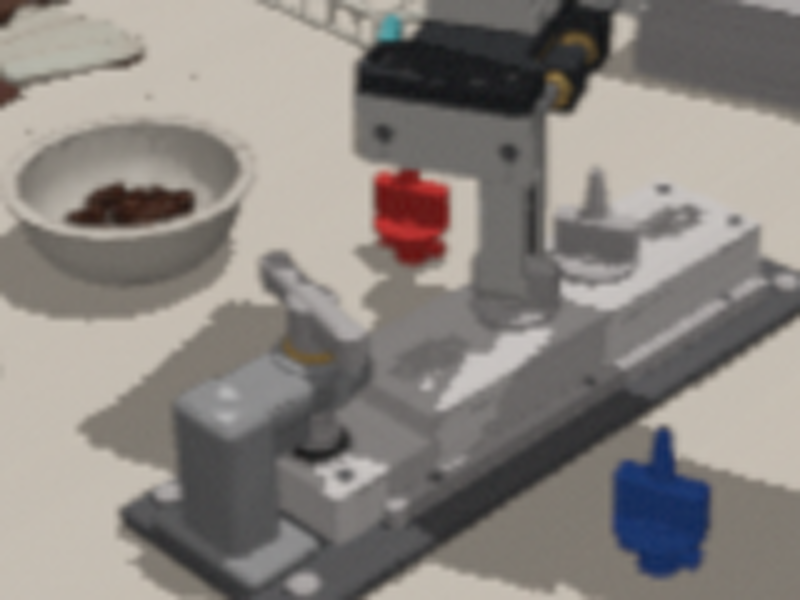

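Nozzle 3's wings are held (11.5 mm). Turning counter-clockwise.

```bash
python3 -m creep '[{"slide":[0,0,0],"roll":-3,"grip":1},{"slide":[0,0,0],"roll":-7,"grip":1},{"slide":[0,0,0],"roll":-11,"grip":1},{"slide":[0,0,0],"roll":-15,"grip":1},{"slide":[0,0,0],"roll":-19,"grip":1},{"slide":[0,0,0],"roll":-23,"grip":1},{"slide":[0,0,0],"roll":-27,"grip":1},{"slide":[0,0,0],"roll":-30,"grip":1},{"slide":[0,0,0],"roll":-30,"grip":1}]'
python3 -c "
from h import *
tq()"
python3 -m creep '[{"slide":[0,0,0],"roll":-4,"grip":1},{"slide":[0,0,0],"roll":-8,"grip":1},{"slide":[0,0,0],"roll":-12,"grip":1},{"slide":[0,0,0],"roll":-16,"grip":1},{"slide":[0,0,0],"roll":-20,"grip":1},{"slide":[0,0,0],"roll":-24,"grip":1},{"slide":[0,0,0],"roll":-28,"grip":1},{"slide":[0,0,0],"roll":-28,"grip":1}]'
python3 -c "
from h import *
tq();pic('wrist','w20',(180,150,200,150),4)"
```

```text
time: 24.73
tool_pos: [0.5103, 0.1751, 0.0559]
ee_rot: [-1.568, -0.002, -0.647]
wrist_force: [1.1, 2.0, 5.4]
width: 0.0119
t 24.73 pos [0.5103 0.1751 0.0559] yaw -37.1 w 0.0119 F [1.1 2.  5.4] T [ 0.3   -0.253  0.033] j6t -0.334
time: 25.4
tool_pos: [0.5099, 0.1753, 0.0556]
ee_rot: [-1.569, -0.002, -0.159]
wrist_force: [0.8, 2.1, 5.3]
width: 0.0117
t 25.4 pos [0.5099 0.1753 0.0556] yaw -9.1 w 0.0117 F [0.8 2.1 5.3] T [ 0.452 -0.353  0.109] j6t -0.396
```

View pics/w20.png

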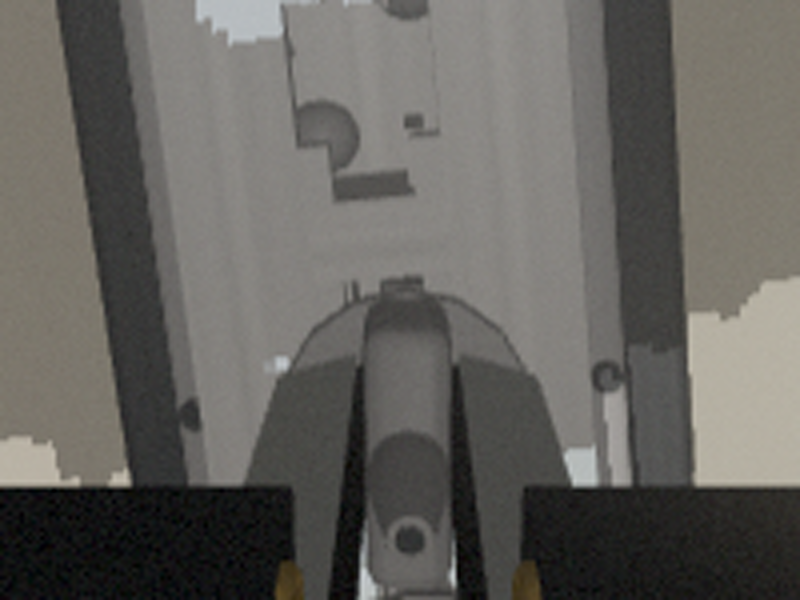

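```bash
python3 -m creep '[{"slide":[0,0,0],"roll":-2,"grip":1},{"slide":[0,0,0],"roll":-4,"grip":1},{"slide":[0,0,0],"roll":-6,"grip":1},{"slide":[0,0,0],"roll":-6,"grip":1}]' >/dev/null
python3 -c "
from h import *
tq()"
python3 -m creep '[{"slide":[0,0,0],"roll":-1.5,"grip":1},{"slide":[0,0,0],"roll":-3,"grip":1},{"slide":[0,0,0],"roll":-3,"grip":1}]'>/dev/null
python3 -c "
from h import *
tq()"
```

```text
t 25.78 pos [0.5094 0.1755 0.0554] yaw -3.2 w 0.0118 F [0.1 3.1 5.6] T [ 0.599 -0.089 -0.114] j6t -0.285
t 26.03 pos [0.5089 0.1757 0.0552] yaw -0.3 w 0.012 F [-0.6  1.9  4.8] T [ 0.66   0.073 -0.237] j6t -0.34
```

```bash
python3 -m creep '[{"slide":[0,0,0],"roll":-1.5,"grip":1},{"slide":[0,0,0],"roll":-3,"grip":1},{"slide":[0,0,0],"roll":-3,"grip":1}]'>/dev/null
python3 -c "
from h import *
tq();pic('wrist','w21',(180,150,200,150),4)"
```

```text
t 26.28 pos [0.5085 0.1758 0.0551] yaw 2.7 w 0.0116 F [-0.9  3.4  6.8] T [ 0.695  0.233 -0.373] j6t -0.503
```

View pics/w21.png

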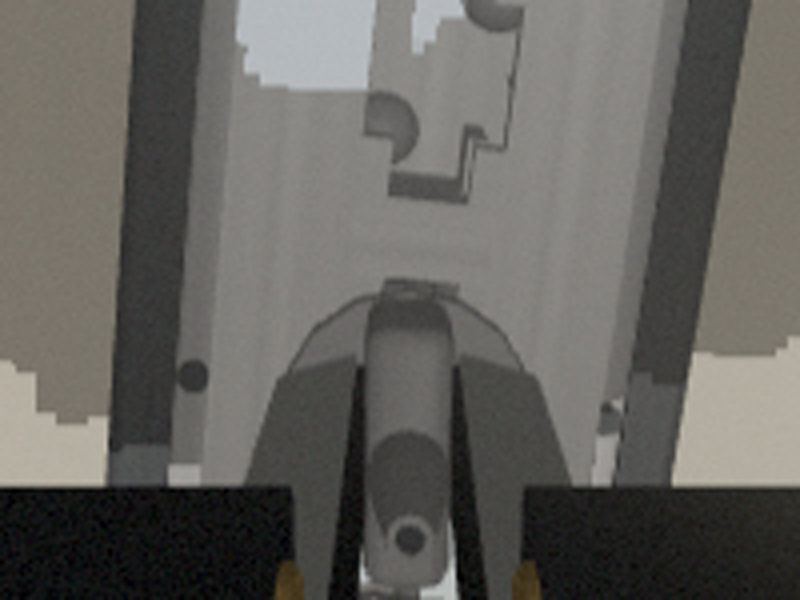

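```bash
python3 -m creep '[{"slide":[0,0,0],"roll":-1.5,"grip":1},{"slide":[0,0,0],"roll":-3,"grip":1},{"slide":[0,0,0],"roll":-3,"grip":1}]'>/dev/null
python3 -c "
from h import *
tq()"
```

```text
t 26.58 pos [0.5083 0.1758 0.0551] yaw 5.7 w 0.0121 F [-1.2  3.3  5.9] T [ 0.753  0.307 -0.627] j6t -0.778
```

Torque climbs to 0.63 N m, so it is on the stop. I'll ease back and lift.

```bash
python3 -m creep '[{"slide":[0,0,0],"roll":2,"grip":1},{"slide":[0,0,0],"roll":4,"grip":1},{"slide":[0,-2,0],"roll":4,"grip":1},{"slide":[0,-4,0],"roll":4,"grip":1},{"slide":[0,-6,0],"roll":4,"grip":1},{"slide":[0,-8,0],"roll":4,"grip":1},{"slide":[0,-8,0],"roll":4,"grip":1}]'>/dev/null
python3 -c "
from h import *
tq();pic('scene','s22',(165,200,160,120),5)"
```

```text
t 27.17 pos [0.5079 0.1745 0.0614] yaw 1.8 w 0.012 F [ 0.5  2.1 -2. ] T [ 0.569 -0.074 -0.07 ] j6t -0.018
```

View pics/s22.png

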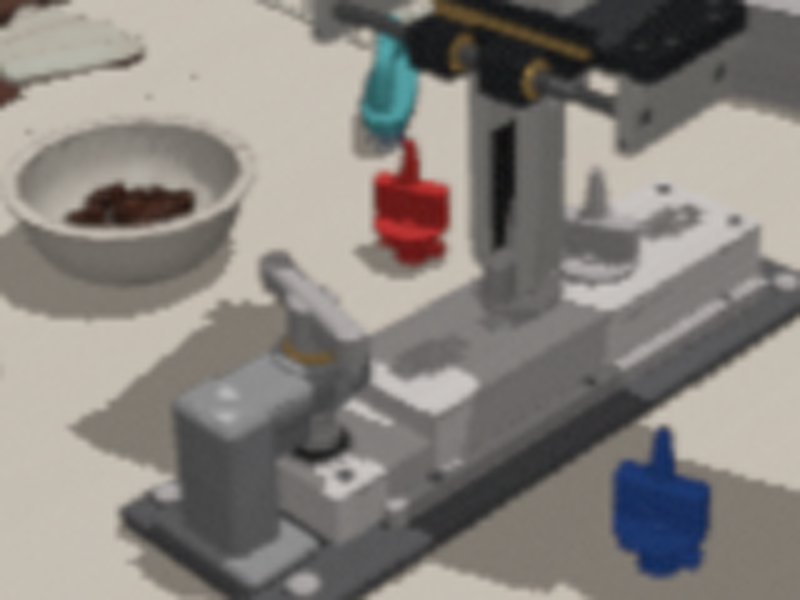

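It lifts freely: up 6 mm at a force of only 2 N. Continuing up.

```bash
python3 -m creep '[{"slide":[0,-4,0],"roll":0,"grip":1},{"slide":[0,-8,0],"roll":0,"grip":1},{"slide":[0,-12,0],"roll":0,"grip":1},{"slide":[0,-18,0],"roll":0,"grip":1},{"slide":[0,-24,0],"roll":0,"grip":1},{"slide":[0,-36,0],"roll":0,"grip":1},{"slide":[0,-56,0],"roll":0,"grip":1},{"slide":[0,-80,0],"roll":0,"grip":1},{"slide":[0,-90,0],"roll":0,"grip":1},{"slide":[0,-90,0],"roll":0,"grip":1}]'>/dev/null
python3 -c "
from h import *
tq();pic('scene','s23',(165,130,220,180),3.6);pic('top','t23')"
```

```text
t 28.05 pos [0.5112 0.1751 0.157 ] yaw 1.9 w 0.0117 F [ 0.5 -0.6 -1.1] T [-0.015 -0.063 -0.019] j6t -0.002
```

View pics/s23.png

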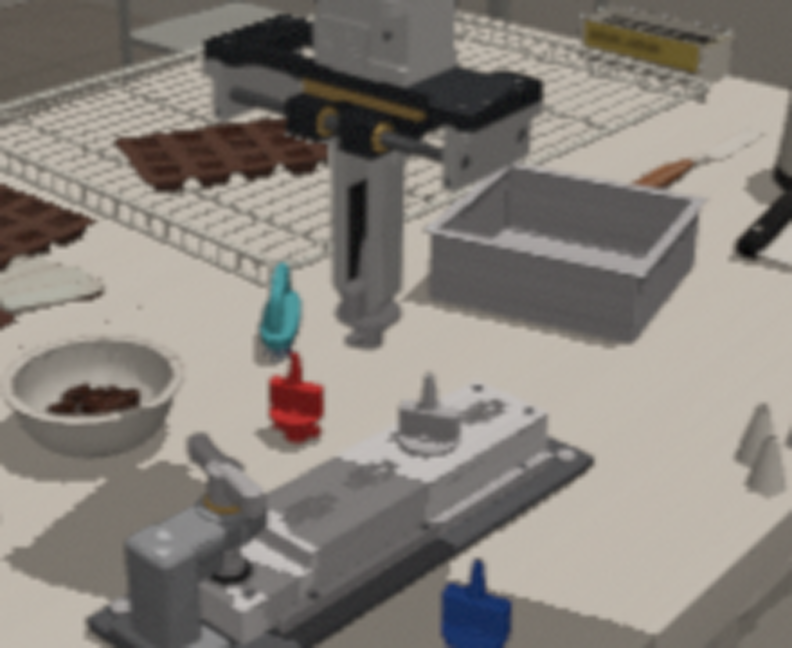

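View pics/t23.png

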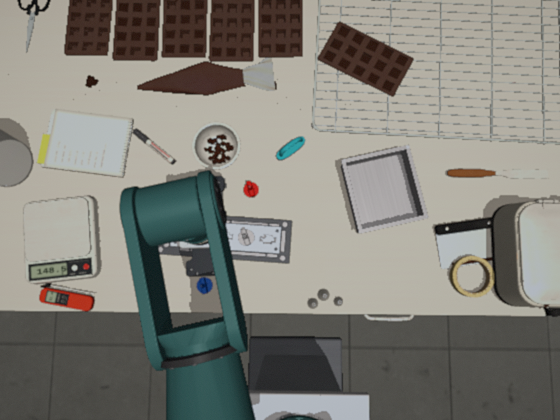

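The nozzle is out. The pan has been knocked from about (386,198) to (383,189), so I'll measure it again.

```bash
python3 -c "
import cv2
a=cv2.imread('pics/t23.png')[135:240,330:435]
cv2.imwrite('pics/panc2.png',cv2.resize(a,None,fx=5,fy=5,interpolation=cv2.INTER_CUBIC))"
```

```text
(no output)
```

View pics/panc2.png

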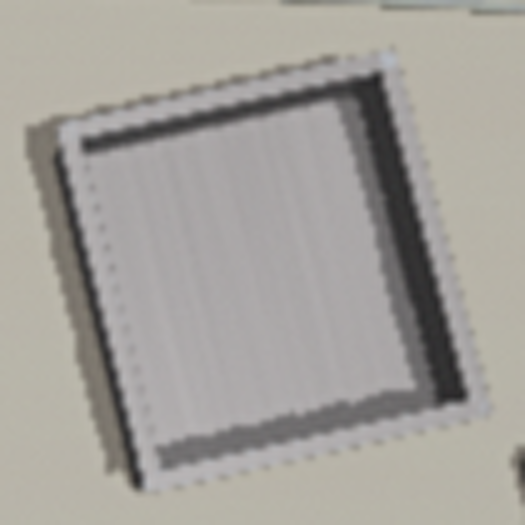

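Run:
```python
from h import *
c=camera_info("top")
P=[ray(c,(a+.5)/5-.5+330,(b+.5)/5-.5+135,.06) for a,b in [(62,122),(393,50),(490,410),(142,488)]]
m=np.mean(P,0);print(m)
for i in range(4): print(np.linalg.norm(P[i]-P[i-1]), np.degrees(np.arctan2(*(P[i]-P[i-1])[[1,0]])))
u=np.array([np.cos(np.radians(13)),np.sin(np.radians(13)),0])
for s in(.035,-.035):
  t=m+s*u;t[2]=.15;print(t);plan(t,-13)
```

```text
[ 0.62142681 -0.19122898  0.06      ]
0.17308372625847035 11.655490098380215
0.15760159800736068 -77.09182323141148
0.17241062059708198 -166.75991290404787
0.16238551063688472 103.13209964479375
[ 0.65552977 -0.18335569  0.15      ]
t 28.15 pos [0.5091 0.1746 0.1527] yaw 1.86 slide mm [ 134.7    2.9 -362.5] roll 14.86 w 0.0113 F [-0.1  0.3 -1. ] j6 0.19
[ 0.58732386 -0.19910227  0.15      ]
t 28.15 pos [0.5091 0.1746 0.1527] yaw 1.86 slide mm [  66.     2.8 -376. ] roll 14.86 w 0.0113 F [-0.1  0.3 -1. ] j6 0.19
```

```bash
python3 -m creep '[{"slide":[20,3,-30],"roll":-2,"grip":1},{"slide":[35,3,-60],"roll":-4,"grip":1},{"slide":[45,3,-90],"roll":-6,"grip":1},{"slide":[60,3,-120],"roll":-8,"grip":1},{"slide":[70,3,-150],"roll":-10,"grip":1},{"slide":[80,3,-180],"roll":-11,"grip":1},{"slide":[90,3,-210],"roll":-11,"grip":1},{"slide":[100,3,-240],"roll":-11,"grip":1},{"slide":[110,3,-270],"roll":-11,"grip":1},{"slide":[118,3,-300],"roll":-11,"grip":1},{"slide":[126,3,-330],"roll":-11,"grip":1},{"slide":[135,3,-352],"roll":-11,"grip":1},{"slide":[135,3,-362],"roll":-11,"grip":1},{"slide":[135,3,-362],"roll":-11,"grip":1},{"slide":[135,3,-362],"roll":-11,"grip":1}]'
python3 -c "
from h import *
plan([.6555,-.1834,.036],13);pic('scene','s24',(225,100,200,150),4);pic('top','t24',(320,120,140,120),5)"
```

```text
time: 29.4
tool_pos: [0.6548, -0.1821, 0.1478]
ee_rot: [-1.568, 0.002, 0.224]
wrist_force: [-0.2, 1.1, -0.7]
width: 0.0117
t 29.4 pos [ 0.6548 -0.1821  0.1478] yaw 12.84 slide mm [  0.7 111.8  -1.7] roll -0.16 w 0.0117 F [-0.2  1.1 -0.7] j6 -0.58
```

View pics/s24.png

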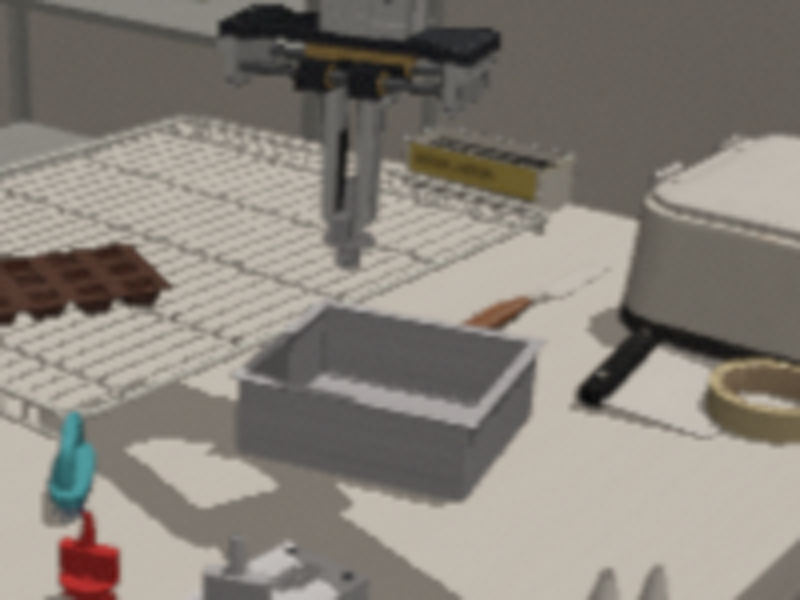

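View pics/t24.png

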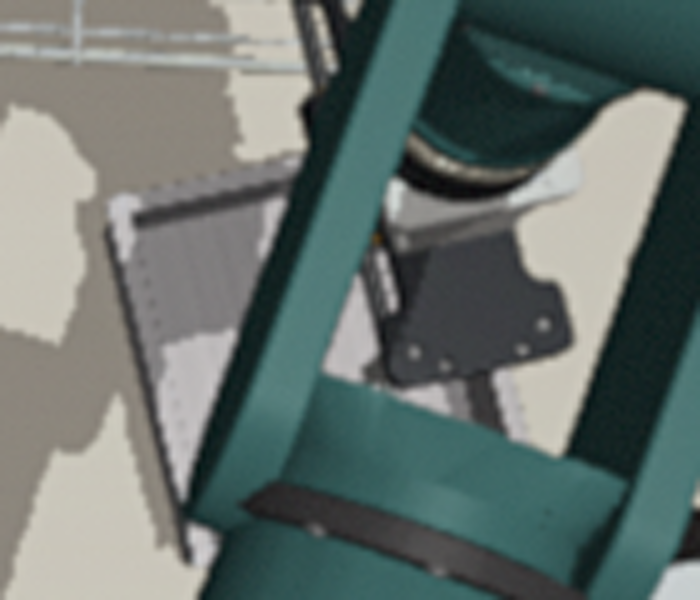

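The pan hasn't shifted (left corner (343,161)). Lowering the nozzle in and releasing.

```bash
python3 -m creep '[{"slide":[0.5,40,-1.5],"roll":0,"grip":1},{"slide":[0.5,70,-1.5],"roll":0,"grip":1},{"slide":[0.5,95,-1.5],"roll":0,"grip":1},{"slide":[0.5,108,-1.5],"roll":0,"grip":1},{"slide":[0.5,113,-1.5],"roll":0,"grip":1},{"slide":[0.5,114,-1.5],"roll":0,"grip":1},{"slide":[0.5,114,-1.5],"roll":0,"grip":1},{"slide":[0.5,114,-1.5],"roll":0,"grip":1}]'
python3 -c "
from h import *
tq()"
```

```text
time: 30.17
tool_pos: [0.6581, -0.1843, 0.0382]
ee_rot: [-1.573, -0.004, 0.225]
wrist_force: [-0.7, -0.2, -0.7]
width: 0.0117
t 30.17 pos [ 0.6581 -0.1843  0.0382] yaw 12.9 w 0.0117 F [-0.7 -0.2 -0.7] T [-0.011 -0.135  0.017] j6t 0.0
```

```bash
python3 -m creep '[{"slide":[0,2,0],"roll":0,"grip":1},{"slide":[0,4,0],"roll":0,"grip":1},{"slide":[0,4,0],"roll":0,"grip":1}]' >/dev/null
python3 -c "
from h import *
tq()"
python3 -m creep '[{"slide":[0,0,0],"roll":0,"grip":0.9},{"slide":[0,0,0],"roll":0,"grip":0.8},{"slide":[0,0,0],"roll":0,"grip":0.7},{"slide":[0,0,0],"roll":0,"grip":0.7},{"slide":[0,-20,0],"roll":0,"grip":0.7},{"slide":[0,-50,0],"roll":0,"grip":0.7},{"slide":[0,-90,0],"roll":0,"grip":0.7},{"slide":[0,-120,0],"roll":0,"grip":0.6},{"slide":[0,-120,0],"roll":0,"grip":0.6},{"slide":[0,-120,0],"roll":0,"grip":0.6}]' >/dev/null
python3 -c "
from h import *
tq();pic('wrist','w25');plan([.5063,.1245,.155],-67)
pic('scene','s25',(225,100,200,150),4)"
```

```text
t 30.42 pos [ 0.6567 -0.1843  0.032 ] yaw 12.9 w 0.0117 F [-0.1 -0.7 -0.7] T [-0.013 -0.13   0.04 ] j6t 0.001
t 31.25 pos [ 0.6582 -0.1847  0.1554] yaw 12.9 w 0.037 F [ 0.2 -0.4 -0.3] T [-0.038 -0.066  0.02 ] j6t 0.001
t 31.3 pos [ 0.6568 -0.1842  0.1523] yaw 12.86 slide mm [-78.   -3.1 334.5] roll 79.86 w 0.0379 F [-0.4  0.4 -1.4] j6 -0.58
```

View pics/w25.png

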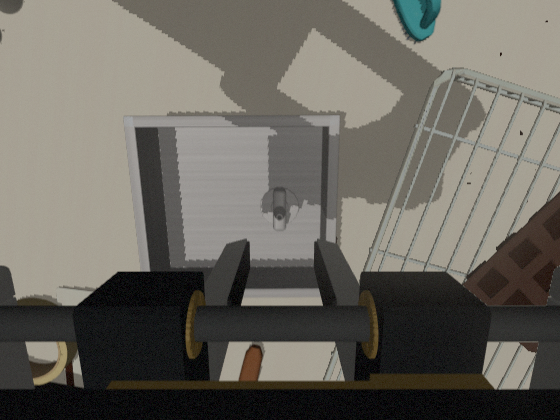

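Nozzle 3 stands upright in the pan at (280,210). Next is nozzle 2.

```bash
python3 -m creep '[{"slide":[-8,-3,30],"roll":7,"grip":0.6},{"slide":[-16,-3,65],"roll":14,"grip":0.6},{"slide":[-24,-3,100],"roll":21,"grip":0.6},{"slide":[-32,-3,135],"roll":28,"grip":0.6},{"slide":[-40,-3,170],"roll":35,"grip":0.6},{"slide":[-48,-3,205],"roll":42,"grip":0.6},{"slide":[-56,-3,240],"roll":49,"grip":0.6},{"slide":[-64,-3,275],"roll":56,"grip":0.6},{"slide":[-72,-3,305],"roll":63,"grip":0.6},{"slide":[-76,-3,325],"roll":70,"grip":0.6},{"slide":[-78,-3,334],"roll":77,"grip":0.6},{"slide":[-78,-3,334],"roll":80.5,"grip":0.6},{"slide":[-78,-3,334],"roll":80.5,"grip":0.6},{"slide":[-78,-3,334],"roll":80.5,"grip":0.6}]'
python3 -c "
from h import *
plan([.5064,.1245,.054],-67.5);pic('wrist','w26',(180,100,200,200),3)"
```

```text
time: 32.52
tool_pos: [0.505, 0.1241, 0.1524]
ee_rot: [-1.575, 0.001, -1.178]
wrist_force: [0.4, -0.6, 0.4]
width: 0.0375
t 32.52 pos [0.505  0.1241 0.1524] yaw -67.52 slide mm [ 0.2 98.4  1.8] roll -0.02 w 0.0375 F [ 0.4 -0.6  0.4] j6 1.31
```

View pics/w26.png

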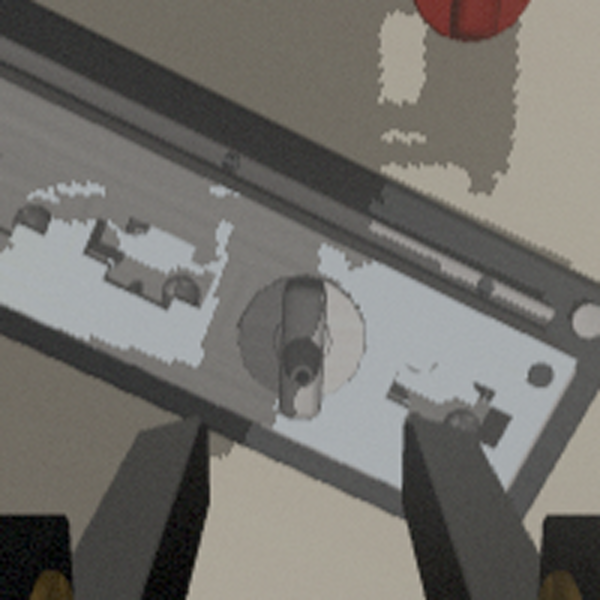

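Aligned: the wings are vertical at x≈303 in the crop and the fingers centre on 305. Descending and gripping.

```bash
python3 -m creep '[{"slide":[0,40,1.5],"roll":0,"grip":0.6},{"slide":[0,70,1.5],"roll":0,"grip":0.6},{"slide":[0,88,1.5],"roll":0,"grip":0.6},{"slide":[0,96,1.5],"roll":0,"grip":0.6},{"slide":[0,98.5,1.5],"roll":0,"grip":0.6},{"slide":[0,98.5,1.5],"roll":0,"grip":0.6},{"slide":[0,98.5,1.5],"roll":0,"grip":1},{"slide":[0,98.5,1.5],"roll":0,"grip":1},{"slide":[0,98.5,1.5],"roll":0,"grip":1},{"slide":[0,98.5,1.5],"roll":0,"grip":1},{"slide":[0,98.5,1.5],"roll":0,"grip":1},{"slide":[0,98.5,1.5],"roll":0,"grip":1},{"slide":[0,98.5,1.5],"roll":0,"grip":1}]' >/dev/null
python3 -c "
from h import *
tq()"
python3 -m creep '[{"slide":[0,0,0],"roll":-3,"grip":1},{"slide":[0,0,0],"roll":-7,"grip":1},{"slide":[0,0,0],"roll":-11,"grip":1},{"slide":[0,0,0],"roll":-15,"grip":1},{"slide":[0,0,0],"roll":-19,"grip":1},{"slide":[0,0,0],"roll":-23,"grip":1},{"slide":[0,0,0],"roll":-27,"grip":1},{"slide":[0,0,0],"roll":-30,"grip":1},{"slide":[0,0,0],"roll":-30,"grip":1}]'>/dev/null
python3 -c "
from h import *
tq();pic('wrist','w27',(180,150,200,150),4)"
```

```text
t 33.65 pos [0.5083 0.1254 0.0572] yaw -67.6 w 0.0117 F [-0.7  2.7  5.5] T [0.45  0.121 0.012] j6t 0.019
t 34.4 pos [0.5085 0.1256 0.0578] yaw -37.5 w 0.0121 F [-0.7  3.6  7.9] T [0.551 0.179 0.004] j6t -0.342
```

View pics/w27.png

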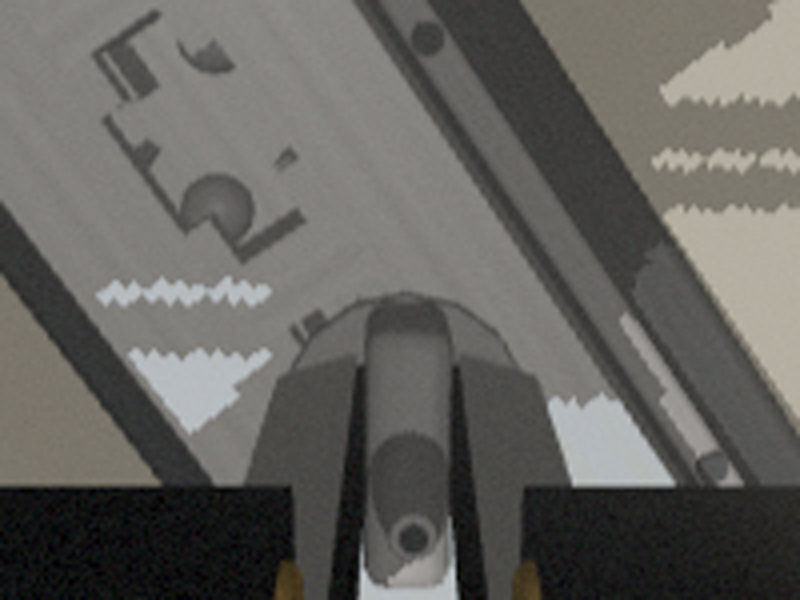

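```bash
python3 -m creep '[{"slide":[0,0,0],"roll":-4,"grip":1},{"slide":[0,0,0],"roll":-8,"grip":1},{"slide":[0,0,0],"roll":-12,"grip":1},{"slide":[0,0,0],"roll":-16,"grip":1},{"slide":[0,0,0],"roll":-20,"grip":1},{"slide":[0,0,0],"roll":-24,"grip":1},{"slide":[0,0,0],"roll":-28,"grip":1},{"slide":[0,0,0],"roll":-28,"grip":1}]'>/dev/null
python3 -c "
from h import *
tq()"
python3 -m creep '[{"slide":[0,0,0],"roll":-2,"grip":1},{"slide":[0,0,0],"roll":-4,"grip":1},{"slide":[0,0,0],"roll":-6,"grip":1},{"slide":[0,0,0],"roll":-8,"grip":1},{"slide":[0,0,0],"roll":-8,"grip":1}]' >/dev/null
python3 -c "
from h import *
tq()"
python3 -m creep '[{"slide":[0,0,0],"roll":-2,"grip":1},{"slide":[0,0,0],"roll":-4,"grip":1},{"slide":[0,0,0],"roll":-4,"grip":1}]'>/dev/null
python3 -c "
from h import *
tq()"
python3 -m creep '[{"slide":[0,0,0],"roll":-2,"grip":1},{"slide":[0,0,0],"roll":-4,"grip":1},{"slide":[0,0,0],"roll":-4,"grip":1}]'>/dev/null
python3 -c "
from h import *
tq();pic('wrist','w28',(180,150,200,150),4)"
```

```text
t 35.12 pos [0.5073 0.126  0.0574] yaw -9.5 w 0.0117 F [-3.5  3.   8. ] T [0.834 0.479 0.069] j6t -0.366
t 35.53 pos [0.5067 0.1261 0.0572] yaw -1.6 w 0.0116 F [-4.3  3.1  7.5] T [ 0.779  0.722 -0.227] j6t -0.477
t 35.78 pos [0.5062 0.1263 0.0571] yaw 2.4 w 0.0117 F [-5.5  3.5  8. ] T [ 0.897  0.949 -0.403] j6t -0.633
t 36.03 pos [0.5057 0.1264 0.0569] yaw 6.4 w 0.0122 F [-6.4  4.9  7.8] T [ 1.009  1.102 -0.509] j6t -0.749
```

View pics/w28.png

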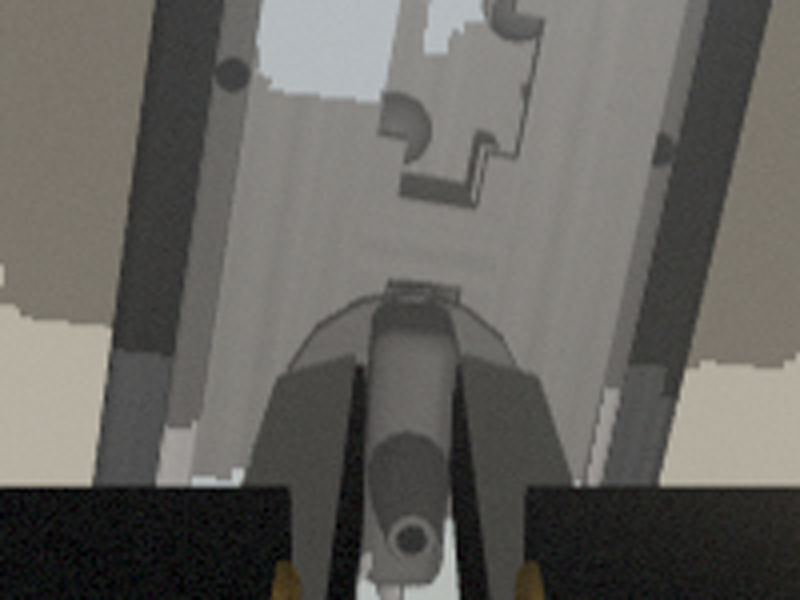

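```bash
python3 -m creep '[{"slide":[-0.5,0,0],"roll":2,"grip":1},{"slide":[-0.5,0,0],"roll":4,"grip":1},{"slide":[-0.5,-2,0],"roll":4,"grip":1},{"slide":[-0.5,-4,0],"roll":4,"grip":1},{"slide":[-0.5,-6,0],"roll":4,"grip":1},{"slide":[-0.5,-8,0],"roll":4,"grip":1},{"slide":[-0.5,-8,0],"roll":4,"grip":1}]'>/dev/null
python3 -c "
from h import *
tq()"
```

```text
t 36.67 pos [0.505  0.1243 0.0629] yaw 2.4 w 0.0117 F [-3.7  1.9 -6.1] T [ 0.571  0.779 -0.086] j6t -0.086
```

```bash
python3 -m creep '[{"slide":[-0.5,-3,0],"roll":0,"grip":1},{"slide":[-0.5,-6,0],"roll":0,"grip":1},{"slide":[-0.5,-6,0],"roll":0,"grip":1}]'>/dev/null
python3 -c "
from h import *
tq();pic('wrist','w29',(180,150,200,150),4)"
```

```text
t 36.92 pos [0.5066 0.124  0.0712] yaw 2.4 w 0.0119 F [-4.8  0.5 -1. ] T [0.117 0.816 0.007] j6t 0.007
```

View pics/w29.png

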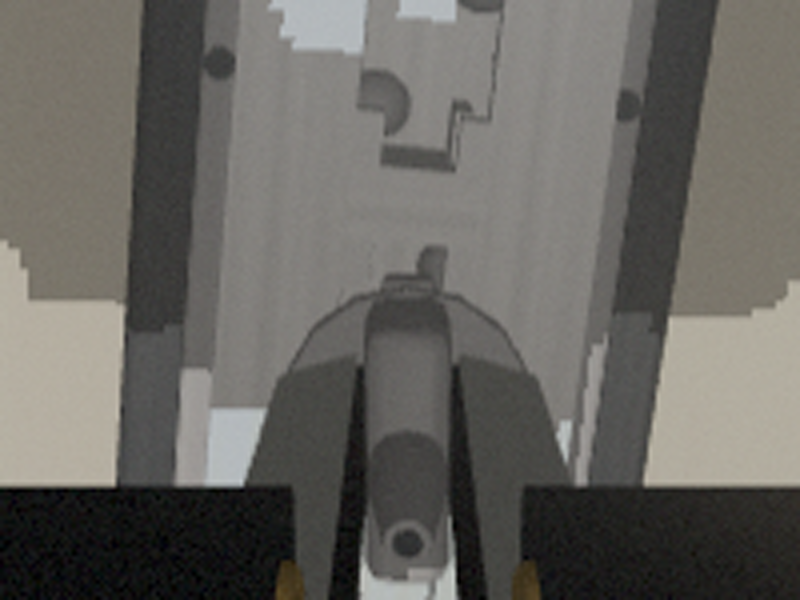

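It's rising freely with the nozzle in the grip. Lifting clear.

```bash
python3 -m creep '[{"slide":[0,-5,0],"roll":0,"grip":1},{"slide":[0,-11,0],"roll":0,"grip":1},{"slide":[0,-18,0],"roll":0,"grip":1},{"slide":[0,-26,0],"roll":0,"grip":1},{"slide":[0,-40,0],"roll":0,"grip":1},{"slide":[0,-60,0],"roll":0,"grip":1},{"slide":[0,-82,0],"roll":0,"grip":1},{"slide":[0,-84,0],"roll":0,"grip":1},{"slide":[0,-84,0],"roll":0,"grip":1}]'>/dev/null
python3 -c "
from h import *
tq();pic('scene','s30',(165,130,220,180),3.6);pic('top','t30',(320,120,140,120),5)"
```

```text
t 37.72 pos [0.5085 0.1247 0.1568] yaw 2.4 w 0.0115 F [ 0.1 -0.2 -0.2] T [-0.091 -0.09  -0.   ] j6t 0.001
```

View pics/s30.png

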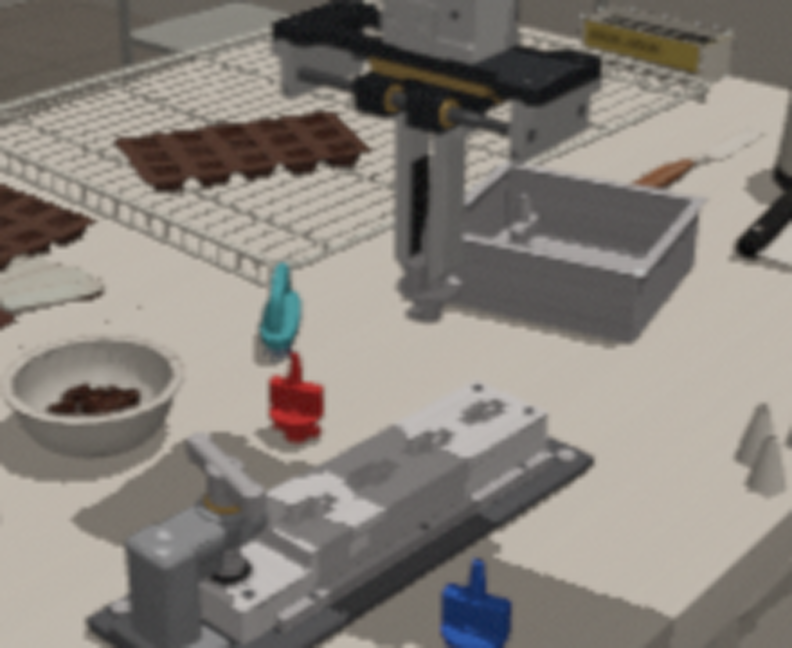

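View pics/t30.png

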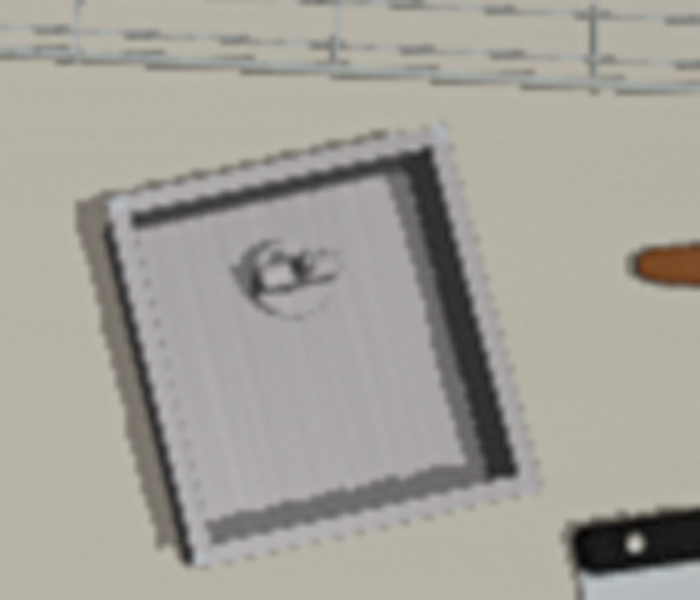

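The pan is unmoved, with nozzle 3 standing in its far half. I'll carry nozzle 2 to the near half.

```bash
python3 -c "
from h import *
plan([.587,-.199,.15],13)"
python3 -m creep '[{"slide":[5,4,-30],"roll":-2,"grip":1},{"slide":[10,4,-60],"roll":-4,"grip":1},{"slide":[15,4,-90],"roll":-6,"grip":1},{"slide":[22,4,-120],"roll":-8,"grip":1},{"slide":[30,4,-150],"roll":-10,"grip":1},{"slide":[37,4,-180],"roll":-10.6,"grip":1},{"slide":[44,4,-210],"roll":-10.6,"grip":1},{"slide":[50,4,-240],"roll":-10.6,"grip":1},{"slide":[56,4,-270],"roll":-10.6,"grip":1},{"slide":[62,4,-300],"roll":-10.6,"grip":1},{"slide":[65,4,-320],"roll":-10.6,"grip":1},{"slide":[65,4,-326],"roll":-10.6,"grip":1},{"slide":[65,4,-326],"roll":-10.6,"grip":1},{"slide":[65,4,-326],"roll":-10.6,"grip":1}]'
python3 -c "
from h import *
plan([.587,-.199,.037],13);pic('wrist','w31');pic('top','t31',(320,120,140,120),5)"
```

```text
t 37.82 pos [0.5064 0.1245 0.1535] yaw 2.36 slide mm [  67.2    3.6 -326.6] roll -10.64 w 0.0117 F [-0.3 -0.7 -0.3] j6 0.09
time: 38.98
tool_pos: [0.5842, -0.1975, 0.1486]
ee_rot: [-1.569, 0.002, 0.226]
wrist_force: [0.6, 0.5, -0.3]
width: 0.0115
t 38.98 pos [ 0.5842 -0.1975  0.1486] yaw 12.96 slide mm [  2.5 111.6  -2.4] roll -0.04 w 0.0115 F [ 0.6  0.5 -0.3] j6 -0.64
```

View pics/w31.png

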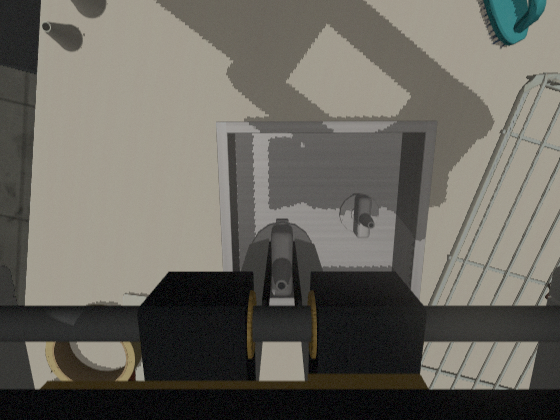

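View pics/t31.png

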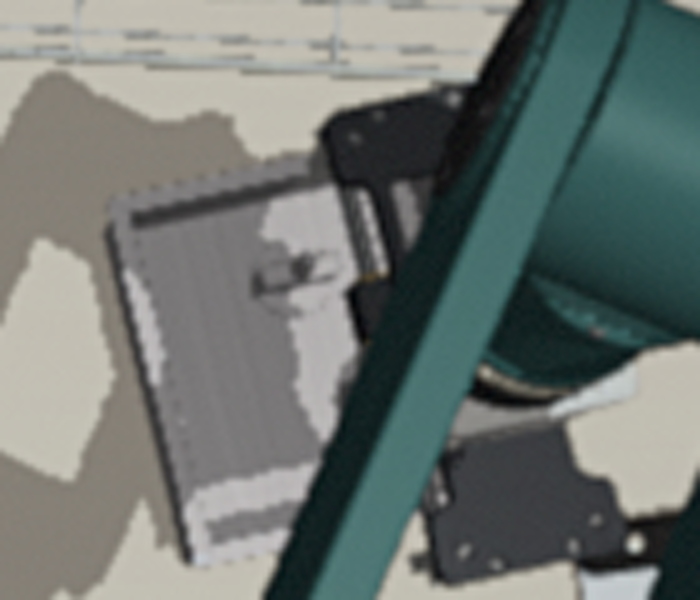

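```bash
python3 -m creep '[{"slide":[1,40,-1],"roll":0,"grip":1},{"slide":[1,70,-1],"roll":0,"grip":1},{"slide":[1,95,-1],"roll":0,"grip":1},{"slide":[1,108,-1],"roll":0,"grip":1},{"slide":[1,113,-1],"roll":0,"grip":1},{"slide":[1,113,-1],"roll":0,"grip":1},{"slide":[1,113,-1],"roll":0,"grip":1},{"slide":[1,115,-1],"roll":0,"grip":1},{"slide":[1,115,-1],"roll":0,"grip":1}]'
python3 -c "
from h import *
tq()"
```

```text
time: 39.83
tool_pos: [0.5873, -0.1996, 0.0369]
ee_rot: [-1.573, -0.003, 0.226]
wrist_force: [0.1, -0.4, -1.0]
width: 0.0116
t 39.83 pos [ 0.5873 -0.1996  0.0369] yaw 13.0 w 0.0116 F [ 0.1 -0.4 -1. ] T [-0.024 -0.081  0.074] j6t 0.001
```

```bash
python3 -m creep '[{"slide":[0,1.5,0],"roll":0,"grip":1},{"slide":[0,1.5,0],"roll":0,"grip":1},{"slide":[0,1.5,0],"roll":0,"grip":0.9},{"slide":[0,1.5,0],"roll":0,"grip":0.8},{"slide":[0,1.5,0],"roll":0,"grip":0.7},{"slide":[0,1.5,0],"roll":0,"grip":0.7},{"slide":[0,-20,0],"roll":0,"grip":0.7},{"slide":[0,-50,0],"roll":0,"grip":0.7},{"slide":[0,-90,0],"roll":0,"grip":0.7},{"slide":[0,-120,0],"roll":0,"grip":0.6},{"slide":[0,-120,0],"roll":0,"grip":0.4},{"slide":[0,-120,0],"roll":0,"grip":0.17}]' >/dev/null
python3 -c "
from h import *
tq();pic('wrist','w32');plan([.5155,.2851,.15],-20)"
```

```text
t 40.83 pos [ 0.5876 -0.1998  0.1584] yaw 13.0 w 0.0443 F [-0.2  0.  -0.7] T [-0.019 -0.124 -0.009] j6t 0.001
t 40.88 pos [ 0.5864 -0.1993  0.1557] yaw 12.96 slide mm [ 39.6   5.2 488. ] roll 32.96 w 0.0486 F [ 0.2  0.  -0.2] j6 -0.65
```

View pics/w32.png

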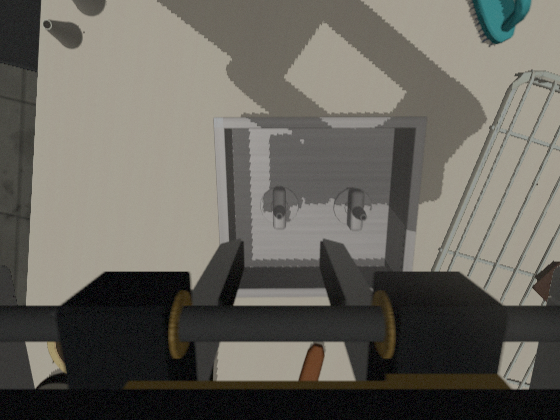

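Both nozzles stand in the pan, at (280,208) and (357,208). Going back to slacken the clamp.

```bash
python3 -m creep '[{"slide":[3,5,35],"roll":3,"grip":0.17},{"slide":[6,5,75],"roll":6,"grip":0.17},{"slide":[9,5,115],"roll":9,"grip":0.17},{"slide":[12,5,155],"roll":12,"grip":0.17},{"slide":[15,5,195],"roll":15,"grip":0.17},{"slide":[18,5,235],"roll":18,"grip":0.17},{"slide":[21,5,275],"roll":21,"grip":0.17},{"slide":[24,5,315],"roll":24,"grip":0.17},{"slide":[28,5,355],"roll":27,"grip":0.17},{"slide":[32,5,395],"roll":30,"grip":0.17},{"slide":[36,5,435],"roll":31,"grip":0.17},{"slide":[39,5,470],"roll":31,"grip":0.17},{"slide":[40,5,488],"roll":31,"grip":0.17},{"slide":[40,5,488],"roll":31,"grip":0.17},{"slide":[40,5,488],"roll":31,"grip":0.17}]'
python3 -c "
from h import *
plan([.5153,.2851,.0885],-18);pic('wrist','w33',(180,130,200,150),4)"
```

```text
time: 42.13
tool_pos: [0.5142, 0.2855, 0.1473]
ee_rot: [-1.574, 0.003, -0.313]
wrist_force: [0.1, -1.0, -0.3]
width: 0.0783
t 42.13 pos [0.5142 0.2855 0.1473] yaw -17.92 slide mm [ 1.3 58.8  0.2] roll 0.08 w 0.0783 F [ 0.1 -1.  -0.3] j6 0.72
```

View pics/w33.png

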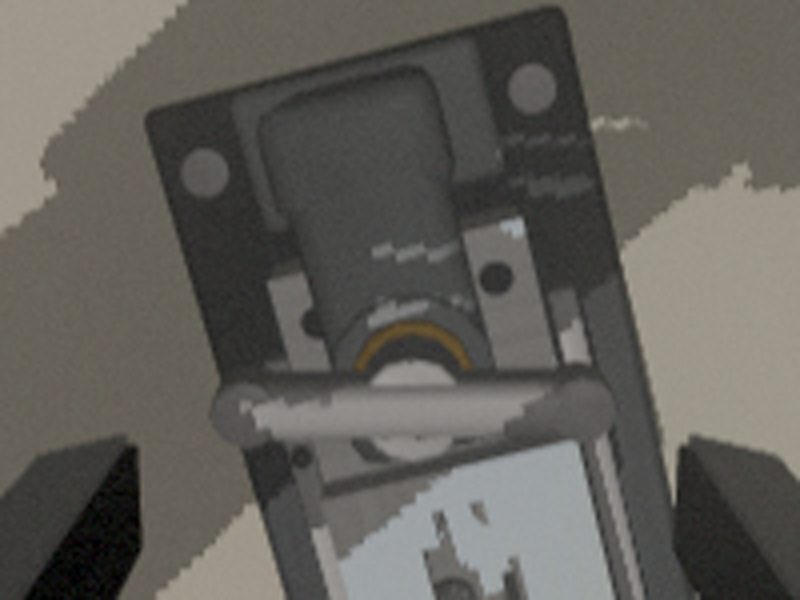

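```bash
python3 -m creep '[{"slide":[0.5,30,0],"roll":-2,"grip":0.17},{"slide":[0.5,45,0],"roll":-2,"grip":0.17},{"slide":[0.5,55,0],"roll":-2,"grip":0.17},{"slide":[0.5,58.5,0],"roll":-2,"grip":0.17},{"slide":[0.5,58.5,0],"roll":-2,"grip":0.17},{"slide":[0.5,58.5,0],"roll":-2,"grip":1},{"slide":[0.5,58.5,0],"roll":-2,"grip":1},{"slide":[0.5,58.5,0],"roll":-2,"grip":1},{"slide":[0.5,58.5,0],"roll":-2,"grip":1},{"slide":[0.5,58.5,0],"roll":-2,"grip":1},{"slide":[0.5,58.5,0],"roll":-2,"grip":1},{"slide":[0.5,58.5,0],"roll":-2,"grip":1}]' >/dev/null
python3 -c "
from h import *
tq()"
python3 -m creep '[{"slide":[0,0,0],"roll":-3,"grip":1},{"slide":[0,-0.2,0],"roll":-8,"grip":1},{"slide":[0,-0.4,0],"roll":-14,"grip":1},{"slide":[0,-0.5,0],"roll":-20,"grip":1},{"slide":[0,-0.7,0],"roll":-26,"grip":1},{"slide":[0,-0.8,0],"roll":-32,"grip":1},{"slide":[0,-1,0],"roll":-38,"grip":1},{"slide":[0,-1.1,0],"roll":-44,"grip":1},{"slide":[0,-1.3,0],"roll":-50,"grip":1},{"slide":[0,-1.5,0],"roll":-56,"grip":1},{"slide":[0,-1.6,0],"roll":-60,"grip":1},{"slide":[0,-1.6,0],"roll":-60,"grip":1}]' >/dev/null
python3 -c "
from h import *
tq();pic('wrist','w34',(180,150,200,150),4)"
```

```text
t 43.18 pos [0.5152 0.2859 0.0928] yaw -16.0 w 0.0596 F [-5.6  0.2  6.3] T [ 0.118  1.131 -0.104] j6t -0.068
t 44.18 pos [0.5145 0.2856 0.0941] yaw 44.2 w 0.0597 F [-7.5  0.7  5.7] T [-0.026  1.29   0.094] j6t -0.332
```

View pics/w34.png

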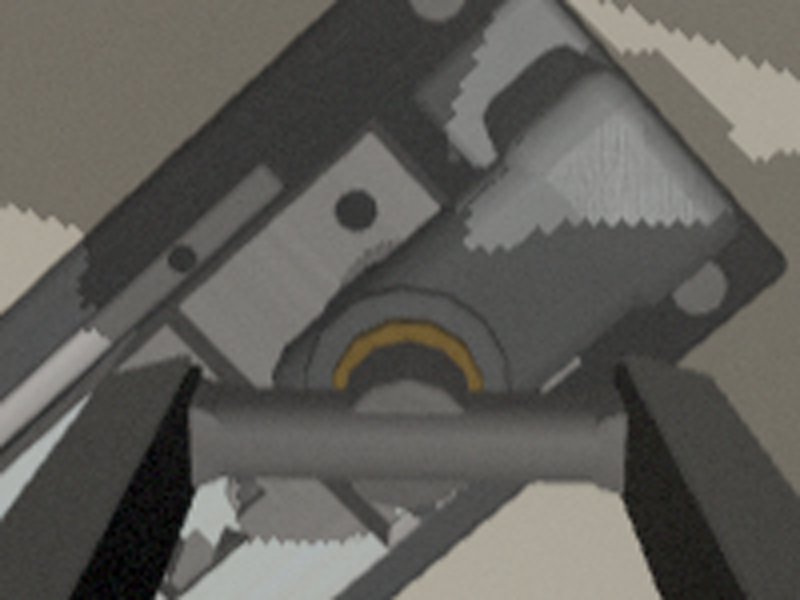

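```bash
python3 -m creep '[{"slide":[0,0.5,0],"roll":-6,"grip":1},{"slide":[0,0.5,0],"roll":-12,"grip":1},{"slide":[0,0.4,0],"roll":-18,"grip":1},{"slide":[0,0.2,0],"roll":-24,"grip":1},{"slide":[0,0,0],"roll":-30,"grip":1},{"slide":[0,-0.1,0],"roll":-36,"grip":1},{"slide":[0,-0.3,0],"roll":-42,"grip":1},{"slide":[0,-0.5,0],"roll":-48,"grip":1},{"slide":[0,-0.7,0],"roll":-54,"grip":1},{"slide":[0,-0.9,0],"roll":-60,"grip":1},{"slide":[0,-0.9,0],"roll":-60,"grip":1}]' >/dev/null
python3 -c "
from h import *
tq()"
python3 -m creep '[{"slide":[0,-0.1,0],"roll":-6,"grip":1},{"slide":[0,-0.3,0],"roll":-12,"grip":1},{"slide":[0,-0.5,0],"roll":-18,"grip":1},{"slide":[0,-0.6,0],"roll":-24,"grip":1},{"slide":[0,-0.8,0],"roll":-30,"grip":1},{"slide":[0,-0.9,0],"roll":-36,"grip":1},{"slide":[0,-1.1,0],"roll":-42,"grip":1},{"slide":[0,-1.3,0],"roll":-48,"grip":1},{"slide":[0,-1.4,0],"roll":-54,"grip":1},{"slide":[0,-1.4,0],"roll":-54,"grip":1}]' >/dev/null
python3 -c "
from h import *
tq();pic('wrist','w35',(180,150,200,150),4);pic('scene','s35',(165,200,160,120),5)"
```

```text
t 45.15 pos [0.5144 0.2849 0.0957] yaw 104.2 w 0.0597 F [-8.4 -2.1  9.4] T [-0.36   1.483  0.112] j6t -0.535
t 45.98 pos [0.5148 0.2844 0.0971] yaw 158.2 w 0.0591 F [-7.4 -2.6  8.6] T [-0.485  1.395  0.142] j6t -0.53
```

View pics/w35.png

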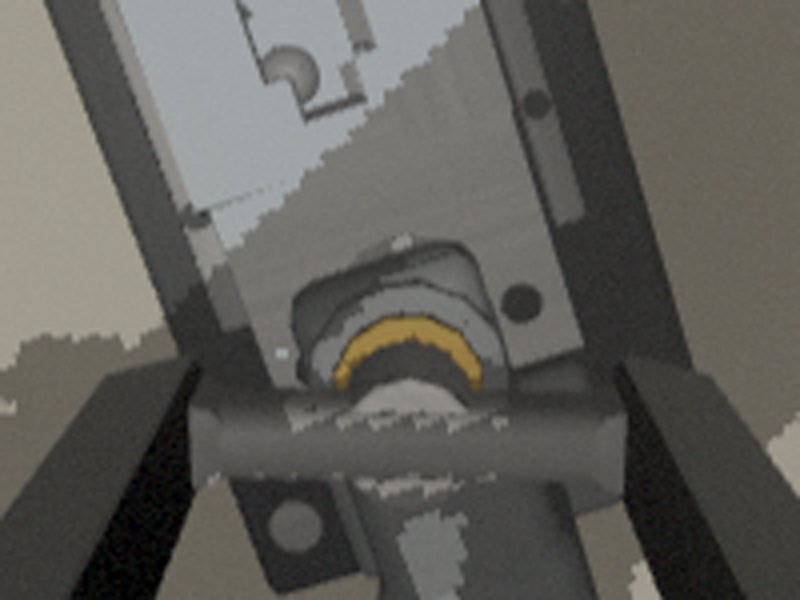

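View pics/s35.png

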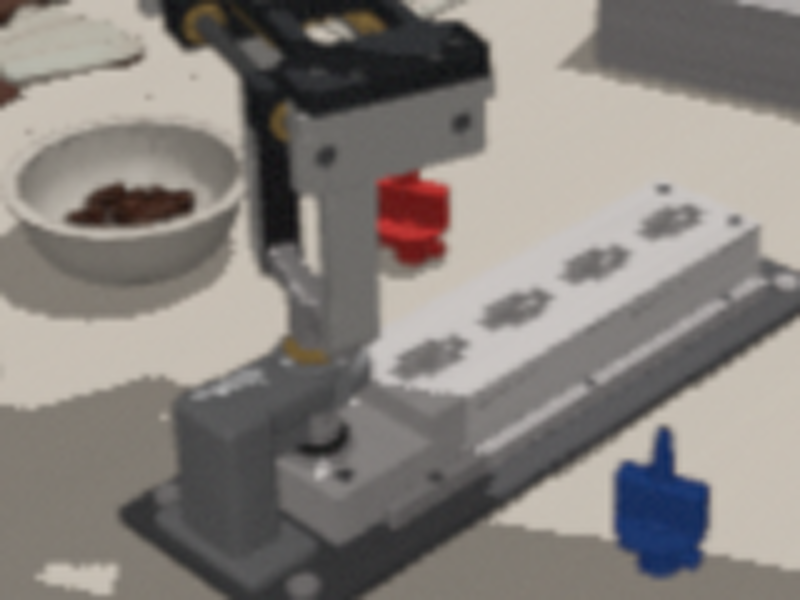

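The handle is turned back 174°, so the pad should be about 3 mm clear. Letting go, backing off and checking.

```bash
python3 -m creep '[{"slide":[0,0,0],"roll":0,"grip":0.17},{"slide":[0,0,0],"roll":0,"grip":0.17},{"slide":[0,0,0],"roll":0,"grip":0.17},{"slide":[0,0,0],"roll":0,"grip":0.17},{"slide":[0,-30,0],"roll":0,"grip":0.17},{"slide":[0,-60,0],"roll":0,"grip":0.17},{"slide":[0,-90,0],"roll":0,"grip":0.17},{"slide":[0,-120,0],"roll":0,"grip":0.17},{"slide":[0,-130,0],"roll":0,"grip":0.17}]'
python3 -c "
from h import *
plan([.35,-.02,.25]);pic('scene','s36',(165,200,160,120),5);"
```

```text
time: 46.83
tool_pos: [0.5182, 0.286, 0.2309]
ee_rot: [-1.577, 0.007, 2.757]
wrist_force: [0.2, 0.6, 0.7]
width: 0.0783
t 46.83 pos [0.5182 0.286  0.2309] yaw 157.95 slide mm [ 40.9 -21.5 346.6] roll None w 0.0783 F [0.2 0.6 0.7] j6 -2.35
```

View pics/s36.png

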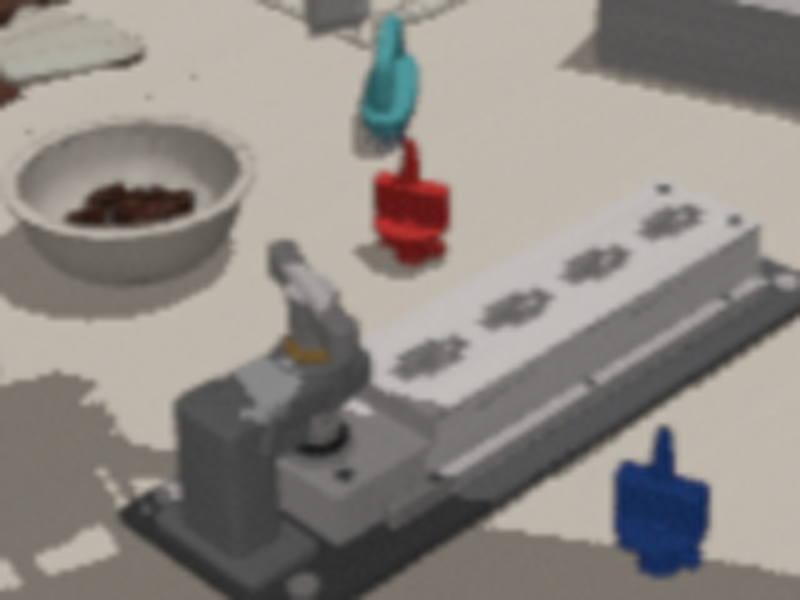

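```bash
python3 -m creep '[{"slide":[5,-20,35],"roll":7,"grip":0.17},{"slide":[10,-20,75],"roll":14,"grip":0.17},{"slide":[15,-20,115],"roll":21,"grip":0.17},{"slide":[20,-20,155],"roll":28,"grip":0.17},{"slide":[25,-20,195],"roll":35,"grip":0.17},{"slide":[30,-20,235],"roll":42,"grip":0.17},{"slide":[35,-20,275],"roll":49,"grip":0.17},{"slide":[40,-20,315],"roll":56,"grip":0.17},{"slide":[40,-20,340],"roll":63,"grip":0.17},{"slide":[40,-20,346],"roll":70,"grip":0.17},{"slide":[40,-20,346],"roll":70,"grip":0.17}]'
python3 -c "
from h import *
tq();c,im=pic('scene','s37');pic('top','t37')
a=cv2.imread('pics/scene0.png');k=lambda i:cv2.resize(i[265:310,205:265],None,fx=6.5,fy=6.5,interpolation=cv2.INTER_CUBIC)
cv2.imwrite('pics/cmp.png',np.hstack([k(a),k(im)]))
b=cv2.imread('pics/s16.png');print(b.shape)
cv2.imwrite('pics/cmp2.png',cv2.resize(b[325:525,200:500],None,fx=1.3,fy=1.3))"
```

```text
time: 47.8
tool_pos: [0.3481, -0.0219, 0.2435]
ee_rot: [-1.569, 0.0, 1.529]
wrist_force: [0.9, 0.2, -0.6]
width: 0.0783
t 47.8 pos [ 0.3481 -0.0219  0.2435] yaw 87.6 w 0.0783 F [ 0.9  0.2 -0.6] T [ 0.059 -0.13   0.062] j6t 0.717
(600, 800, 3)
```

View pics/cmp.png

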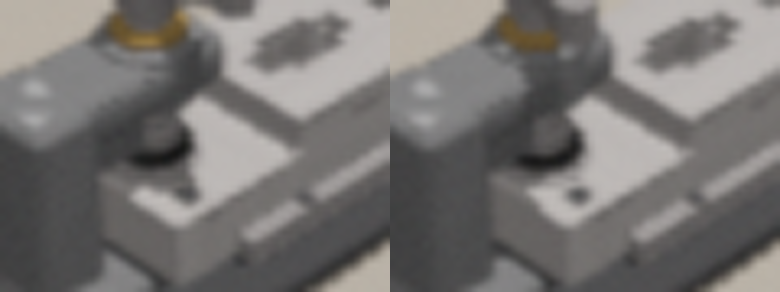

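View pics/cmp2.png

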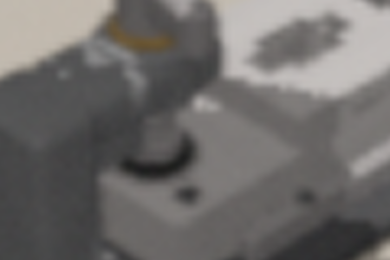

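View pics/t37.png

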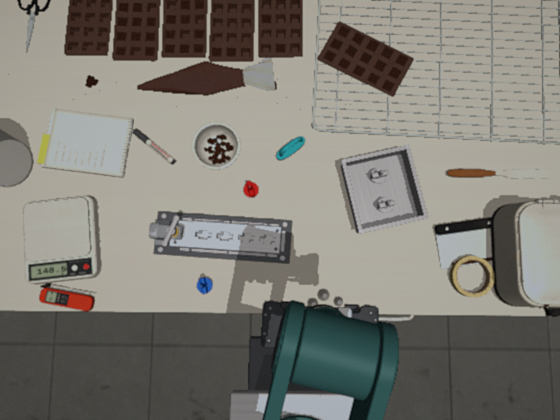

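The pad sits about 10 crop pixels (roughly 3 mm) higher than when pressed. The block is in place with all four sockets empty, both nozzles are in the pan at (378,174) and (384,204), and the bystanders haven't moved. Handing in.

```bash
python3 -c "
from bench import ticket
print(ticket.close_job())"
```

```text
the job is handed in; nothing more can be done
None
```

I tightened the clamp and moved the only two nozzles present, those in sockets 2 and 3, into the wash pan. I then slackened the clamp and handed the job in at about 48 s of the 210 s allowed.

- **Clamp tightening:** The hub at the middle of the T-handle is about 19 mm thick, so I gripped the bar by its ends instead. On the first try the fingers slipped off when the handle resisted, and the bar turned back about 20°. I regripped and turned it until the torque jumped to 1.3 N m at the firm stop. When I let go, the bar settled about 4–5° short of that stop, which I estimate cost about 5 N of the 50–60 N on the block.
- **Nozzles:** I turned each counter-clockwise until the torque climbed steadily at the end of its travel (0.63 and 0.51 N m). I eased each back about 4° and it lifted out freely. Their wings measured about 63° from the block's x rather than the stated 70°, so I gripped them at the measured angle.
- **Pan:** It had been knocked about 2 cm before the first placing, so I measured it again. Both nozzles stand upright in it.
- **Slackening:** I turned the handle back 174°. In the pictures the pad rose about 3 mm, which agrees with the turn.

My last pictures show all four sockets empty and the block in its place on the stand. The red and blue look-alikes, the brush and the bowl are where they were. The robot was touching nothing.

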